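# Roll up the bench cabinet and put the shut clamps away

## Task

Roll the slatted shutter of the bench cabinet all the way up, until it stays open by itself against its stop. Then put every clamp that is ratcheted shut away inside: set it down, not dropped, to lie flat in the clamp bay on the cabinet's floor. Leave the clamp with open jaws and everything else where it is.

Things in the scene. Friction and masses are not known exactly. Their poses are not given: they have to be found in the camera images.
- cabinet: plywood roll-top cabinet fixed on the table, 415 deep (x), 338 wide (y), 250 mm high; x into it, z up; its front faces its -x, to the robot's right. Origin on the table at mid-width under the tracks' axis, 205 mm behind the front. Inside 310 mm wide. Front: quarter-round cheeks 14 mm thick (radius 205 mm about the axis), slats 7 mm thick at 185 mm radius, and a fixed sill 42 mm high at x = -197 to -181 mm
- axis (a point): on the axis of the curved tracks, at mid-width, 45 mm above the table, over the cabinet's origin; the axis runs along the cabinet's y. The whole shutter turns about it on its circular tracks
- cover (a point): middle of the front edge of the cabinet's fixed top board, at its underside: 238 mm above the table, 12 mm behind the axis. The board covers all from here to the back, so the rear of the clamp bay can be reached only by slanting in from the front
- shutter (a joint): angle the slatted shutter is rolled up, rad: 0 = shut on the sill, 1.45 = fully up against its stop. About 0.8 kg with friction and drag: let go below about 0.5 it rolls shut, from 0.5 to 1.05 it hangs where it is, beyond that it mostly settles on the stop by itself. Raising it by the lip takes 5 to 10 N
- lip (a point): middle of the outer edge of the lift lip, a ledge 6 mm thick and 220 mm wide (cabinet y) that stands 22 mm out, radially, from the bottom rail's face; nothing else is below it down to the sill. It is 212 mm from the axis, at 0.13 rad + shutter above the level of the axis towards the front: 72 mm above the table when shut, upright on top when fully up
- bay (a point): middle of the clamp bay's floor inside the cabinet: a flat rubber mat 220 mm deep (x) by 190 mm wide (y), 15 mm above the table, at cabinet x = +15, y = -5 mm; axes as the cabinet's. Strips 15 to 20 mm high stand round it. Its rear half lies under the top board and the raised shutter
- clamp_a: clamp a, ratchet clamp lying flat: crossed steel levers, black handle sleeves, 166 mm long, 16 thick, 0.14 kg. Origin under the pivot, x to the jaws (tips at x = +68, handle ends -99 mm). From x = -20 to +20 its sides are flat, 24 mm apart: grip there. Shut: jaws touch, handles 40 mm over their ends, toothed tongues interlock. Open: jaws gape over 25 mm, handles over 80 mm (lever at +y keeps the frame)
- clamp_a_jaw (a joint): angle between the two levers of clamp a, rad: 0 = ratcheted shut, 0.45 to 0.6 = open. The ratchet holds the angle (0.4 N m)
- clamp_b: clamp b, ratchet clamp lying flat: crossed steel levers, black handle sleeves, 166 mm long, 16 thick, 0.14 kg. Origin under the pivot, x to the jaws (tips at x = +68, handle ends -99 mm). From x = -20 to +20 its sides are flat, 24 mm apart: grip there. Shut: jaws touch, handles 40 mm over their ends, toothed tongues interlock. Open: jaws gape over 25 mm, handles over 80 mm (lever at +y keeps the frame)
- clamp_b_jaw (a joint): angle between the two levers of clamp b, rad: 0 = ratcheted shut, 0.45 to 0.6 = open. The ratchet holds the angle (0.4 N m)
- clamp_c: clamp c, ratchet clamp lying flat: crossed steel levers, black handle sleeves, 166 mm long, 16 thick, 0.14 kg. Origin under the pivot, x to the jaws (tips at x = +68, handle ends -99 mm). From x = -20 to +20 its sides are flat, 24 mm apart: grip there. Shut: jaws touch, handles 40 mm over their ends, toothed tongues interlock. Open: jaws gape over 25 mm, handles over 80 mm (lever at +y keeps the frame)
- clamp_c_jaw (a joint): angle between the two levers of clamp c, rad: 0 = ratcheted shut, 0.45 to 0.6 = open. The ratchet holds the angle (0.4 N m)
- tape_roll: roll of tape lying flat, 92 mm across, 36 mm high; origin at its underside. Bystander: leave it where it stands
- ink_jar: grey ink jar with white lid, 84 mm across, 95 mm high; origin at its underside. Bystander: leave it where it stands
- squeegee: squeegee lying flat, wooden grip and dark rubber blade, 200 mm long (y), 77 mm wide, 26 mm high; origin at its underside. Bystander: leave it where it stands
- ink_knife: ink knife (spatula) lying along its x, 200 mm long; origin at its underside. Bystander: leave it where it stands
- tin: small steel tin, 48 mm across, 60 mm high, standing inside the cabinet in the narrow compartment left of the clamp bay; origin at its underside. Bystander: leave it where it stands
- mug: white cup, 76 mm across, 90 mm high; origin at its underside. Bystander: leave it where it stands
Mind the look-alikes: they are no part of the job. Leave any blue look-alike of the clamp_c alone.

How it is judged (in metres and radians):
On the way:
1. the shutter is rolled fully up and stays there (1.38 rad or more) (value of joint shutter above 1.38 rad), for 0.3 s.
At the end, for the whole second after the job is handed in: Shutter at 1.38 rad or more; both shut clamps at rest, still shut, flat on the bay floor (pivot within 95 mm of its middle in depth, 85 mm sideways, under 8 mm above the mat, tilt under 0.08 rad); the open clamp still open and within 30 mm of its start (value of joint shutter above 1.38 rad and x of clamp_a in the frame of bay between -0.095 and 0.095 m and y of clamp_a in the frame of bay between -0.085 and 0.085 m and z of each of clamp_a, clamp_b in the frame of bay below 0.008 m and angle between each of clamp_a, clamp_b's own z axis and vertical below 0.08 rad and value of joint each of clamp_a_jaw, clamp_b_jaw below 0.1 rad and linear speed of each of clamp_a, clamp_b below 0.02 m/s and x of clamp_b in the frame of bay between -0.095 and 0.095 m and y of clamp_b in the frame of bay between -0.085 and 0.085 m and value of joint clamp_c_jaw above 0.35 rad and distance of clamp_c from where it was at the start of the episode below 0.03 m); the robot touches nothing.
It fails at once if a shut clamp is dropped (it falls faster than 0.8 m/s with nothing holding it) ((linear speed of clamp_a above 0.8 m/s and contact force between the fingers and clamp_a below 0.1 N) or (linear speed of clamp_b above 0.8 m/s and contact force between the fingers and clamp_b below 0.1 N)).
It fails at once if the open clamp is moved by more than 30 mm (distance of clamp_c from where it was at the start of the episode above 0.03 m).
It fails at once if a bystander is moved by more than 30 mm (distance of any of tape_roll, ink_jar, squeegee, ink_knife, tin, mug from where it was at the start of the episode above 0.03 m).
It also fails if it takes over 72 s, if anything falls off the work surface, if the arm or the gripper's body presses on something with over 40 N, if the wrist force passes 120 N, or if a joint passes its speed limit or range.

## Robot

A 6-joint arm with a two-finger parallel gripper is mounted at the origin on the work surface. World frame = base frame: x ahead of the robot, y to its left, z up, the work surface at z = 0. Lengths are in m, angles in degrees, forces in N, time in s.
With the tool pointing down it reaches from about 0.3 to 0.875 m from the base axis. Payload 4.2 kg.
Tool frame: the origin (TCP) lies between the finger pads; the fingertips stand 17 mm ahead of it and the grasp point (between the pads) lies 2 mm behind it; z points along the fingers, y is the direction in which the jaws open and shut (so a half turn about z gives the same grasp; the last joint's range is limited). The gripper opens to 85 mm and grips with 20 to 120 N. Pads are 22 mm wide; open, the fingers measure 114 mm over their backs; the gripper's body (76 mm by 85 mm) begins 54 mm behind the grasp point. The pads swing forward as they close: fully open they stand 13 mm farther back than shut.
Start: joints at [73.854, 18.312, 89.639, -0, 72.044, -1.146], TCP at [0.149, 0.555, 0.248] pointing down, gripper open.
Joint ranges: [-177.97, 177.97], [-48.28, 115.42], [12.27, 149.76], [-77.06, 257.06], [2.81, 150.46], [-146.56, 146.56]. Speed limits (degrees/s): [147.25, 147.25, 180, 180, 180, 180].

## Interface

Orientations are given as [roll, pitch, yaw] about the fixed x, y, z axes, in that order (R = Rz(yaw) Ry(pitch) Rx(roll)).
In Python, from plant import arm, vision gives the robot as it stands.
- The arm moves only by the tool jog_arm, never from a script. Its argument "increments" is text: rows parted by semicolons, each of 6 numbers parted by spaces: the shift along the tool's x, y, z in cm, then the turn, a rotation vector about the tool's x, y, z in rad. In form: x y z wx wy wz; .... A call has 1 to 20 rows; each row shifts and turns the pose as measured when the row begins, along the tool's axes as they then stand; what a row does not reach is not made up. A row lasts 1/10 s, in which the tool goes at most 50 mm and 8.59 degrees, less where a joint would pass 70% of its speed; a pose out of reach is approached as far as the arm can. A call is refused whole if a number of a shift passes 5 or a number of a turn 0.15, either way. A call with a gripper value outside its range is refused whole. "gripper" is the opening, from 0 (shut) to 1 (fully open), set as the call begins (left out, the last holds). The fingers move at their own pace and stop on an object; the grip force is fixed at half the most. Time passes only in rows, so rows that do not move let the fingers close. It gives the time, the measured TCP pose, the force and the opening at its end, in the units of the state.
- arm.get_state(): the state, without advancing time (a new reading comes with each control period).
- vision.snapshot(name): name is "side" or "top"; returns a dict with "frame" (384x512x3 uint8, blue, green, red), "z_map" (384x512 float32, m along the optical axis (not along the pixel's ray), 0 where there is no reading), "fx", "fy", "cx", "cy" (pixels), "k1" (the pictures are not rectified: a ray, as slopes to the right and down, at radius r is drawn at 1 + k1 r^2 times it, then the intrinsics apply), "R" (3x3) and "t" (3): a world point X has camera coordinates R X + t. Camera axes: x right, y down, z forward; pixel columns grow to the right and rows downward; lengths in m; the calibration is good to about 2 mm. A picture is of the moment at which its call begins.
- arm.job_done(): hands the job in, once; it reports no verdict.
The state is a dict: "time": time; "q": joint angles; "joint_vel": joint speeds; "effort": joint torques, N m; "position": TCP position; "eef_rot": TCP orientation; "ft_force": force on the tool from outside, world axes, zero at the start; "moment": the same for the moment, N m; "opening": opening from 0.0 (shut) to 1.0 (fully open).
Only numpy, scipy, OpenCV 4.12 (cv2) and the standard library are available. Lean on these libraries where they do the work, as an engineer would, in place of code of your own. Each camera call takes 0.05 s, during which the arm holds its last target.

## Working session

There is one attempt and no reset: what is moved stays moved. The work goes in short steps, Python scripts to look and compute and a tool call to move; the robot and the scene stay as the last step left them, time stands still between calls to the robot, and variables do not carry over. Pictures are saved under pics/ and viewed, and the job is handed in when it is done.

Besides the shell and the picture viewer there is one more tool, called after "Emit:" by a JSON object that holds its "api" and its "payload". jog_arm: Moves the arm, as the interface text tells. Its arguments: {"type":"object","properties":{"increments":{"type":"string"},"gripper":{"type":"number"}},"required":["increments"]}

```bash
ls -la; mkdir -p pics; python3 - <<'E'
from plant import arm, vision
import cv2, numpy as np
print(arm.get_state())
for n in("side","top"):
    s=vision.snapshot(n); cv2.imwrite(f"pics/{n}0.png",cv2.resize(s["frame"],None,fx=1.5,fy=1.5)); 
    print(n,{k:s[k] for k in("fx","fy","cx","cy","k1","R","t")})
E
```

```text
total 12
drwxr-xr-x  3 agent agent 4096 Dec  6 19:44 .
drwxr-xr-x 23 root  root  4096 Dec  6 19:44 ..
drwxr-xr-x  2 agent agent 4096 Dec  6 19:44 pics
{'time': 0.0, 'q': array([ 7.38536780e+01,  1.83520905e+01,  8.97078484e+01, -1.81825383e-03,
        7.20438990e+01, -1.14739772e+00]), 'joint_vel': array([ 0.10901756, -0.00814707,  0.00838408,  0.06189824,  0.0486377 ,
        0.10966635]), 'effort': array([ 1.84500150e-04, -4.15523994e+01, -2.34163177e+01, -7.12910537e-05,
        8.18569679e-03, -7.10735961e-06]), 'position': array([0.14870599, 0.55496566, 0.24746796]), 'eef_rot': array([-1.79896148e+02, -3.50977349e-04,  1.65001638e+02]), 'ft_force': array([0.24861158, 1.06319213, 0.66952513]), 'moment': array([-0.00968859, -0.0187329 , -0.02639147]), 'opening': 0.9993024856033275}
side {'fx': 488.1032279588234, 'fy': 488.1032279588234, 'cx': 256.4678766530356, 'cy': 184.0673563493499, 'k1': 0.02648818240619321, 'R': array([[ 0.98564258, -0.16882103,  0.00285777],
       [-0.15945263, -0.93624591, -0.31307898],
       [ 0.05552989,  0.30812829, -0.94972279]]), 't': array([-0.52839383, -0.02156729,  1.65161685])}
top {'fx': 398.3392821826793, 'fy': 398.3392821826793, 'cx': 251.77652809701834, 'cy': 191.88874401590192, 'k1': -0.10291460626263974, 'R': array([[ 0.01541487, -0.99986012,  0.00649014],
       [-0.99281519, -0.01607592, -0.11857303],
       [ 0.11866078, -0.00461572, -0.99292412]]), 't': array([-0.17864433,  0.51980853,  1.62435297])}
```

View pics/side0.png

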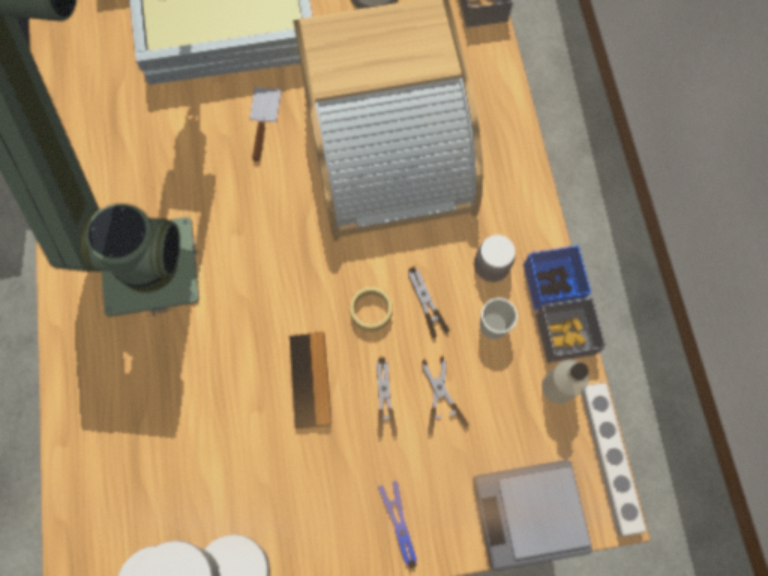

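View pics/top0.png

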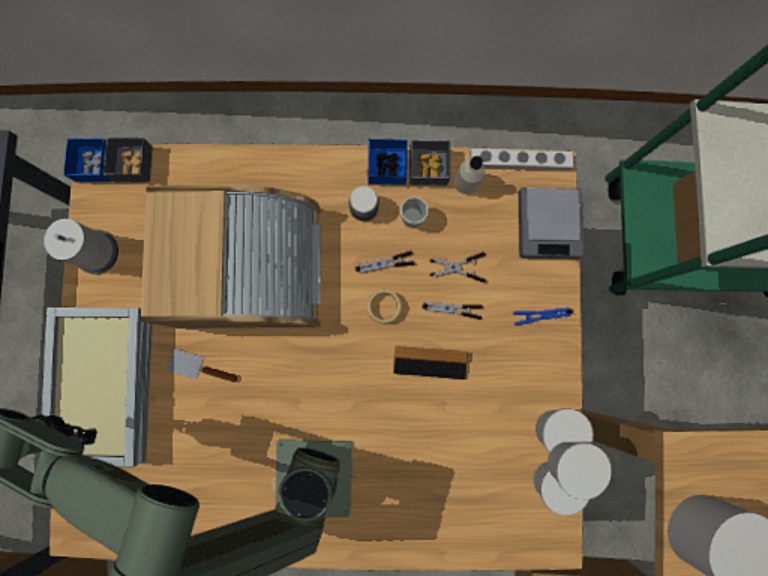

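Side view: cabinet at about (395,140) with its shutter facing down the picture (world -y). There are three metal clamps, at (427,300), (385,395) and (440,390). The one at (440,390) looks open. The blue look-alike is at (397,525). Next I'll take enlarged crops to confirm this and make the measurements.

```bash
cat > h.py <<'E'
import numpy as np, cv2
def K(s): return np.array([[s["fx"],0,s["cx"]],[0,s["fy"],s["cy"]],[0,0,1]])
def ray(s,uv):
    p=cv2.undistortPoints(np.array(uv,float).reshape(-1,1,2),K(s),np.array([s["k1"],0,0,0,0.])).reshape(-1,2)
    d=np.c_[p,np.ones(len(p))]
    return -s["R"].T@s["t"], d@s["R"], d   # origin, world dirs
def plane(s,uv,z):
    o,d,_=ray(s,uv); return o+d*((z-o[2])/d[:,2])[:,None]
def deep(s,uv):
    o,d,_=ray(s,uv); uv=np.round(np.array(uv)).astype(int).reshape(-1,2)
    return o+d*s["z_map"][uv[:,1],uv[:,0]][:,None]
def proj(s,X):
    r=cv2.Rodrigues(s["R"])[0]
    return cv2.projectPoints(np.array(X,float).reshape(-1,1,3),r,np.array(s["t"]),K(s),np.array([s["k1"],0,0,0,0.]))[0].reshape(-1,2)
E
python3 - <<'E'
from plant import arm, vision
from h import *
import pickle
S={n:vision.snapshot(n) for n in("side","top")}; pickle.dump(S,open("s0.pkl","wb"))
a=S["side"]["frame"][170:300,225:325]; cv2.imwrite("pics/c_side.png",cv2.resize(a,None,fx=4.5,fy=4.5,interpolation=cv2.INTER_CUBIC))
a=S["top"]["frame"][155:225,220:340]; cv2.imwrite("pics/c_top.png",cv2.resize(a,None,fx=6,fy=6,interpolation=cv2.INTER_CUBIC))
a=S["side"]["frame"][0:160,190:330]; cv2.imwrite("pics/c_cab.png",cv2.resize(a,None,fx=3.7,fy=3.7,interpolation=cv2.INTER_CUBIC))
E
```

```text
(no output)
```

View pics/c_side.png

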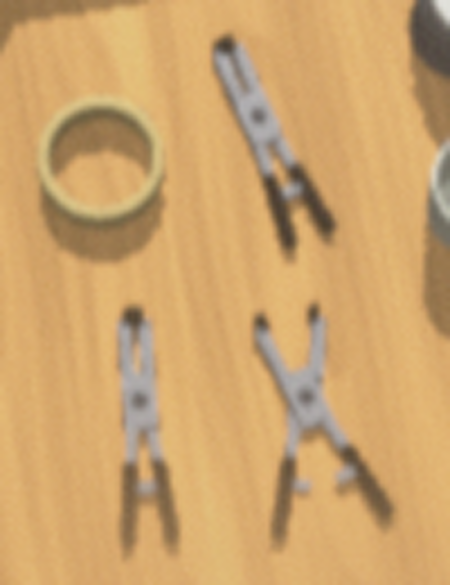

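View pics/c_top.png

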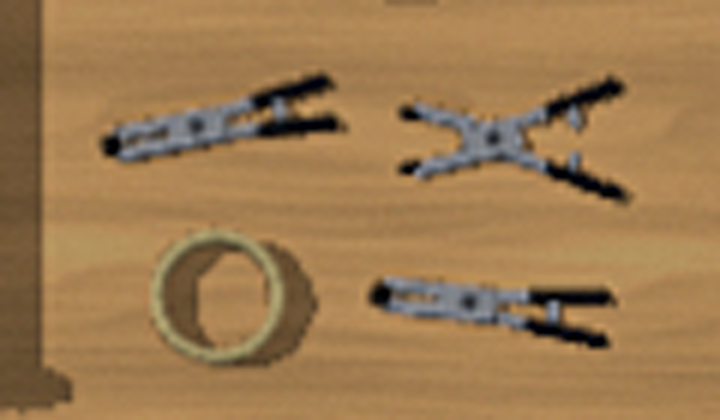

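View pics/c_cab.png

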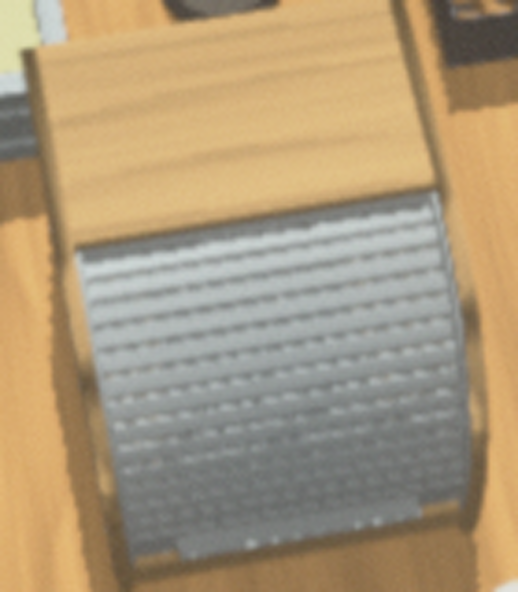

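The crops show: two clamps with closed jaws and interlocked tongues, at side px (282.5,196) and (256,259). The third, at side px (293,258), has gaping jaws and spread handles, so it is the open clamp_c and I leave it alone. The blue one is a look-alike and is also left. Now the positions.

```bash
python3 - <<'E'
from h import *
import pickle; np.set_printoptions(precision=4,suppress=True)
S=pickle.load(open("s0.pkl","rb"));s,t=S["side"],S["top"]
cs=lambda x,y:(225+x/4.5-.4,170+y/4.5-.4); ct=lambda x,y:(220+x/6-.4,155+y/6-.4)
cc=lambda x,y:(190+x/3.7-.4,y/3.7-.4)
for n,ps,pt in (("far",cs(259,116),ct(198,125)),("near",cs(140,400),ct(470,302)),("open",cs(307,397),ct(494,138))):
    print(n,"side",plane(s,[ps],.017)[0],"top",plane(t,[pt],.017)[0],"deep",deep(s,[ps])[0],deep(t,[pt])[0])
for n,ps,pt in (("far jaw",cs(226,45),ct(112,146)),("near jaw",cs(133,316),ct(380,295)),("far handle mid",cs((290+332)/2,(250+232)/2),ct((330+342)/2,(80+125)/2)),("near h",cs((128+172)/2,550),ct(610,(296+341)/2))):
    print(n,plane(s,[ps],.012)[0],plane(t,[pt],.012)[0])
# cabinet
print("board front corners side",plane(s,[cc(78,243),cc(438,188)],.25))
P=[(152/1,0)]
u=lambda x,y:(x/1.5,y/1.5)
print("top img board", plane(t,[u(223,192),u(225,320),u(148,190),u(143,318)],.25))
print("lip side",plane(s,[cc(183,555),cc(420,512)],.072),"lip top",plane(t,[u(319,224),u(320,302)],.072))
print("deep board",deep(s,[cc(150,150),cc(350,120)]),deep(t,[u(190,250)]))
E
```

```text
far side [ 0.5932 -0.1698  0.017 ] top [ 0.5942 -0.1729  0.017 ] deep [ 0.5937 -0.1686  0.0131] [ 0.5931 -0.1728  0.0236]
near side [ 0.4717 -0.3614  0.017 ] top [ 0.4724 -0.3645  0.017 ] deep [ 0.4715 -0.3626  0.0243] [ 0.4724 -0.3645  0.017 ]
open side [ 0.5882 -0.3791  0.017 ] top [ 0.5885 -0.3813  0.017 ] deep [ 0.5882 -0.3792  0.0174] [ 0.5879 -0.3808  0.0208]
far jaw [ 0.5798 -0.1098  0.012 ] [ 0.5791 -0.1126  0.012 ]
near jaw [ 0.4771 -0.3003  0.012 ] [ 0.4768 -0.302   0.012 ]
far handle mid [ 0.6134 -0.2676  0.012 ] [ 0.6127 -0.2701  0.012 ]
near h [ 0.4612 -0.4642  0.012 ] [ 0.4627 -0.4637  0.012 ]
board front corners side [[0.4286 0.2103 0.25  ]
 [0.7341 0.212  0.25  ]]
top img board [[0.7286 0.2163 0.25  ]
 [0.4128 0.1959 0.25  ]
 [0.7327 0.4066 0.25  ]
 [0.4137 0.3979 0.25  ]]
lip side [[ 0.4765 -0.007   0.072 ]
 [ 0.6927 -0.0017  0.072 ]] lip top [[ 0.6914 -0.0066  0.072 ]
 [ 0.4767 -0.0153  0.072 ]]
deep board [[0.5013 0.2887 0.2505]
 [0.6739 0.2909 0.2486]] [[0.5819 0.2901 0.2509]]
```

```bash
python3 - <<'E'
from h import *
import pickle; np.set_printoptions(precision=4,suppress=True)
S=pickle.load(open("s0.pkl","rb"))
for n in S:
    s=S[n]; v,u=np.mgrid[0:384,0:512]; uv=np.c_[u.ravel(),v.ravel()]
    P=deep(s,uv); 
    m=(abs(P[:,2]-.25)<.006)&(P[:,0]>.38)&(P[:,0]<.78)&(P[:,1]>.1)&(P[:,1]<.46)&(s["z_map"].ravel()>0)
    m=cv2.morphologyEx(m.reshape(384,512).astype(np.uint8),cv2.MORPH_OPEN,np.ones((5,5)))
    c=max(cv2.findContours(m,0,1)[0],key=cv2.contourArea).reshape(-1,2)
    Q=plane(s,c,.25)[:,:2]
    print(n,m.sum(),cv2.minAreaRect((Q*1000).astype(np.float32)),cv2.boxPoints(cv2.minAreaRect((Q*1000).astype(np.float32))))
    # points at lip: max radial
    m=(P[:,0]>.46)&(P[:,0]<.7)&(P[:,1]>-.05)&(P[:,1]<.03)&(P[:,2]>.06)&(P[:,2]<.085)
    L=P[m]
    for a in np.arange(.47,.70,.03):
        q=L[(L[:,0]>a)&(L[:,0]<a+.03)]
        if len(q): print(a,len(q),np.percentile(q[:,1],[0,10,50]))
E
```

```text
side 4835 ((579.6002197265625, 305.4624938964844), (218.56463623046875, 347.6739807128906), 86.64774322509766) [[399.6704 206.5322]
 [746.7495 186.2021]
 [759.53   404.3928]
 [412.4509 424.7229]]
0.47 81 [-0.0129 -0.0116  0.0038]
0.5 85 [-0.0127 -0.0094  0.0036]
0.53 82 [-0.0115 -0.0092  0.0029]
0.56 82 [-0.0113 -0.0086  0.0052]
0.5900000000000001 82 [-0.0102 -0.007   0.0049]
0.6200000000000001 83 [-0.0104 -0.0065  0.0055]
0.6500000000000001 85 [-0.0098 -0.0068  0.0073]
0.6800000000000002 44 [-0.0084 -0.0059  0.0118]
top 3327 ((613.9780883789062, 311.931884765625), (266.0634460449219, 197.25804138183594), 0.9469427466392517) [[479.3345 408.3489]
 [482.5945 211.1178]
 [748.6216 215.5149]
 [745.3616 412.746 ]]
0.47 44 [-0.0103 -0.0096  0.0028]
0.5 51 [-0.0096 -0.0086  0.0037]
0.53 53 [-0.0093 -0.0081  0.0034]
0.56 49 [-0.0079 -0.007   0.005 ]
0.5900000000000001 49 [-0.0069 -0.0064  0.0061]
0.6200000000000001 50 [-0.0064 -0.0058  0.0065]
0.6500000000000001 52 [-0.0053 -0.0047  0.0076]
0.6800000000000002 25 [-0.0045 -0.004   0.0087]
```

Measurements agree. The lip middle is at about (0.584, -0.008), 216 mm long. Cabinet yaw is about 91.5°, with its origin near (0.578, 0.202). The shut clamps' pivots are at (0.594,-0.171), heading 102°, and (0.472,-0.363), heading 85°. First move: raise the arm, then go over to the front.

```bash
cat > p.py <<'E'
import numpy as np
from scipy.spatial.transform import Rotation as Ro
O=np.array([.578,.202,0]); hc=np.array([np.cos(np.radians(91.5)),np.sin(np.radians(91.5)),0]); Z=np.array([0,0,1.])
def R_(yaw,alpha): # alpha tilt from vertical (rad), yaw deg heading
    h=np.array([np.cos(np.radians(yaw)),np.sin(np.radians(yaw)),0])
    z=np.sin(alpha)*h-np.cos(alpha)*Z; x=np.cos(alpha)*h+np.sin(alpha)*Z
    return np.c_[x,np.cross(z,x),z]
def cab(xc,yc,z): return O+xc*hc+yc*np.cross(Z,hc)+z*Z
def cur():
    from plant import arm
    s=arm.get_state(); return s["position"],Ro.from_euler("xyz",s["eef_rot"],degrees=True).as_matrix(),s
def rows(path,p,R):
    out=[]
    for pt,Rt in path:
        d=R.T@(pt-p)*100; w=Ro.from_matrix(R.T@Rt).as_rotvec()
        out.append("%.2f %.2f %.2f %.3f %.3f %.3f"%(*d,*w)); p,R=pt,Rt
    return out
def line(p,R,pt,Rt,n):
    rv=Ro.from_matrix(R.T@Rt).as_rotvec()
    return [(p+(pt-p)*k/n,R@Ro.from_rotvec(rv*k/n).as_matrix()) for k in range(1,n+1)]
def go(pt,Rt,n,show=True):
    p,R,s=cur(); r=rows(line(p,R,pt,Rt,n),p,R); print("\n".join(r)); return r
E
python3 - <<'E'
from p import *
p,R,s=cur()
p1=p+[0,0,.2]
print(rows(line(p1,R,cab(-.32,0,.45),R_(91.5,0),18),p1,R))
E
```

```text
['-3.32 -2.98 -0.01 -0.000 0.000 0.071', '-3.52 -2.74 -0.01 -0.000 0.000 0.071', '-3.71 -2.48 -0.01 -0.000 0.000 0.071', '-3.87 -2.21 -0.01 -0.000 0.000 0.071', '-4.02 -1.93 -0.01 -0.000 0.000 0.071', '-4.15 -1.64 -0.01 -0.000 0.000 0.071', '-4.25 -1.34 -0.01 -0.000 0.000 0.071', '-4.34 -1.03 -0.01 -0.000 0.000 0.071', '-4.40 -0.72 -0.01 -0.000 0.000 0.071', '-4.44 -0.41 -0.01 -0.000 0.000 0.071', '-4.46 -0.09 -0.01 -0.000 0.000 0.071', '-4.45 0.23 -0.01 -0.000 0.000 0.071', '-4.43 0.55 -0.01 -0.000 0.000 0.071', '-4.38 0.86 -0.01 -0.000 0.000 0.071', '-4.30 1.17 -0.01 -0.000 0.000 0.071', '-4.21 1.47 -0.01 -0.000 0.000 0.071', '-4.09 1.77 -0.01 -0.000 0.000 0.071', '-3.96 2.06 -0.01 -0.000 0.000 0.071']
```

Emit:
{"api": "jog_arm", "payload": {"increments": "0 0 -4 0 0 0;0 0 -4 0 0 0;0 0 -4 0 0 0;0 0 -4 0 0 0;0 0 -4 0 0 0", "gripper": 0}}

```text
time: 0.7
position: [0.1482, 0.5533, 0.4457]
eef_rot: [-178.8, -0.0, 165.0]
ft_force: [0.1, 1.2, -0.6]
opening: 0.144
```

Emit:
{"api": "jog_arm", "payload": {"increments": "-3.3 -3 0 0 0 0.07;-3.5 -2.7 0 0 0 0.07;-3.7 -2.5 0 0 0 0.07;-3.9 -2.2 0 0 0 0.07;-4 -1.9 0 0 0 0.07;-4.2 -1.6 0 0 0 0.07;-4.3 -1.3 0 0 0 0.07;-4.3 -1 0 0 0 0.07;-4.4 -0.7 0 0 0 0.07;-4.4 -0.4 0 0 0 0.07;-4.5 -0.1 0 0 0 0.07;-4.5 0.2 0 0 0 0.07;-4.4 0.5 0 0 0 0.07;-4.4 0.9 0 0 0 0.07;-4.3 1.2 0 0 0 0.07;-4.2 1.5 0 0 0 0.07;-4.1 1.8 0 0 0 0.07;-4 2 0 0 0 0.07"}}

```text
time: 2.5
position: [0.5927, -0.1443, 0.4549]
eef_rot: [180.0, 0.2, 90.4]
ft_force: [0.7, 0.1, 0.5]
opening: -0.0
```

```bash
python3 - <<'E'
from p import *
p,R,s=cur(); print(s["time"],p,s["eef_rot"],s["q"])
go(cab(-.30,0,.25),R_(91.5,.785),12)
E
```

```text
2.5 [ 0.59274738 -0.14428659  0.4549414 ] [179.96697898   0.2213832   90.35529214] [-14.6596054   19.31079745  59.3287644   -0.20930681 101.271117
 -15.05603077]
0.39 -0.06 1.71 0.001 0.066 -0.002
0.28 -0.05 1.73 0.001 0.066 -0.002
0.17 -0.05 1.74 0.001 0.066 -0.002
0.05 -0.05 1.75 0.001 0.066 -0.002
-0.06 -0.05 1.75 0.001 0.066 -0.002
-0.18 -0.05 1.74 0.001 0.066 -0.002
-0.29 -0.05 1.73 0.001 0.066 -0.002
-0.40 -0.05 1.70 0.001 0.066 -0.002
-0.52 -0.05 1.67 0.001 0.066 -0.002
-0.62 -0.05 1.64 0.001 0.066 -0.002
-0.73 -0.05 1.59 0.001 0.066 -0.002
-0.83 -0.05 1.54 0.001 0.066 -0.002
```

Tracking is good. Next I tilt to 45° and come down in front of the lip.

Emit:
{"api": "jog_arm", "payload": {"increments": "0.4 0 1.7 0 0.066 0;0.3 0 1.7 0 0.066 0;0.2 0 1.7 0 0.066 0;0 0 1.7 0 0.066 0;0 -0.1 1.7 0 0.066 0;-0.2 0 1.7 0 0.066 0;-0.3 0 1.7 0 0.066 0;-0.4 0 1.7 0 0.066 0;-0.5 0 1.7 0 0.066 0;-0.6 -0.1 1.6 0 0.066 0;-0.7 0 1.6 0 0.066 0;-0.8 0 1.5 0 0.066 0"}}

```text
time: 3.7
position: [0.5949, -0.1005, 0.2439]
eef_rot: [179.8, -46.7, 89.9]
ft_force: [-0.1, 0.3, -0.4]
opening: -0.007
```

```bash
python3 - <<'E'
from p import *
p,R,s=cur(); print(s["time"],p,s["eef_rot"],s["q"])
go(cab(-.30,0,.123),R_(91.5,.785),5)
print(R_(91.5,.785)); 
E
```

```text
3.7 [ 0.59489076 -0.10049557  0.24387577] [179.78686452 -46.71151064  89.86146594] [-29.30642033  31.06115237  83.58187718  39.62623739  91.92541569
 -37.41586041]
-1.72 -0.19 1.69 0.005 -0.006 -0.004
-1.71 -0.19 1.71 0.005 -0.006 -0.004
-1.70 -0.18 1.72 0.005 -0.006 -0.004
-1.69 -0.18 1.73 0.005 -0.006 -0.004
-1.68 -0.18 1.74 0.005 -0.006 -0.004
[[-0.01851727  0.99965732 -0.01850253]
 [ 0.70714586  0.02617695  0.70658297]
 [ 0.70682518  0.         -0.70738827]]
```

Emit:
{"api": "jog_arm", "payload": {"increments": "-1.7 -0.2 1.7 0 -0.006 0;-1.7 -0.2 1.7 0.01 -0.006 0;-1.7 -0.2 1.7 0.01 -0.006 0;-1.7 -0.2 1.7 0 -0.006 0;-1.7 -0.2 1.7 0 -0.006 0;0 0 2 0 0 0;0 0 2 0 0 0;0 0 2 0 0 0"}}

```text
time: 4.5
position: [0.5816, -0.0581, 0.069]
eef_rot: [-178.5, -44.9, 89.2]
ft_force: [-0.4, 0.3, -0.8]
opening: 0.0
```

```bash
python3 - <<'E'
from p import *
p,R,s=cur(); print(s["time"],p,s["eef_rot"],s["q"],s["ft_force"])
go(cab(-.232,0,.0546),R_(91.5,.785),3)
from plant import vision; import cv2
f=vision.snapshot("side")["frame"][60:220,180:360]
cv2.imwrite("pics/pre.png",cv2.resize(f,None,fx=3.5,fy=3.5,interpolation=cv2.INTER_CUBIC))
E
```

```text
4.5 [ 0.58164707 -0.05814101  0.06900536] [-178.50737264  -44.90312813   89.21066574] [-25.80510175  39.15799714  96.70967539  40.95315357  73.50224816
 -48.2385271 ] [-0.44195047  0.31643393 -0.82766337]
0.33 0.09 1.00 0.001 0.000 -0.009
0.33 0.10 1.00 0.001 0.000 -0.009
0.33 0.10 1.00 0.001 0.000 -0.009
```

View pics/pre.png

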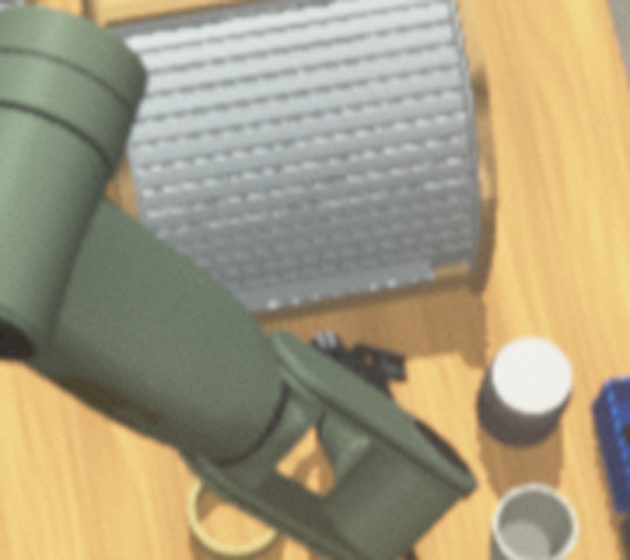

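The view shows the closed fingertips at crop (325,340), just outside the lip at about (330,290). The forearm is above the table in front of the cabinet's near cheek. I advance below the lip.

Emit:
{"api": "jog_arm", "payload": {"increments": "0.3 0.1 1 0 0 0;0.3 0.1 1 0 0 0;0.3 0.1 1 0 0 0"}}

```text
time: 4.85
position: [0.5834, -0.0276, 0.0516]
eef_rot: [-178.2, -45.0, 89.1]
ft_force: [-0.1, -0.4, 0.7]
opening: -0.001
```

```bash
cat > arc.py <<'E'
from p import *
def tgt(th,delta,l=.012,off=0.011):
    # lip outer corner underside -> TCP ; plane coords (xc,z)
    r=.212; C=np.array([-r*np.cos(th),.045+r*np.sin(th)])-.003*np.array([np.sin(th),np.cos(th)])
    d=np.array([np.cos(delta),-np.sin(delta)]); n=np.array([np.sin(delta),np.cos(delta)])
    T=C+l*d-off*n-.017*d
    return cab(T[0],0,T[1]),R_(91.5,np.pi/2-delta)
E
python3 - <<'E'
from arc import *
p,R,s=cur(); print(s["time"],p,s["eef_rot"],s["ft_force"])
print(rows([tgt(.13,.785)],p,R))
from plant import vision
from h import *
t=vision.snapshot("top"); 
v,u=np.mgrid[0:384,0:512]; P=deep(t,np.c_[u.ravel(),v.ravel()])
m=(P[:,0]>.3)&(P[:,0]<.75)&(P[:,1]>-.12)&(P[:,1]<.25)&(P[:,2]>.27)
for y in np.arange(-.12,.25,.04):
  q=P[m&(P[:,1]>y)&(P[:,1]<y+.04)]
  if len(q): print(round(y,2),len(q),q[:,0].min(),q[:,0].max(),q[:,2].min(),q[:,2].max())
E
```

```text
4.85 [ 0.5833789  -0.02763364  0.05162045] [-178.21628503  -44.98446382   89.06521812] [-0.10280495 -0.42174722  0.65163683]
['1.52 0.02 -0.41 -0.001 0.000 -0.030']
-0.12 645 0.3078175071901438 0.43673547332381923 0.5485979192953823 0.6488268835747681
-0.08 764 0.3000753733692241 0.4523149247054069 0.4146632160784569 0.6520303942393879
-0.04 645 0.30003076422587943 0.4537166417093001 0.555896801602169 0.6514090036302835
0.0 107 0.30131626025554203 0.36378224465886533 0.5446685355311647 0.6198828772206619
```

```bash
python3 - <<'E'
from arc import *
p,R,s=cur()
th=np.arange(.13,1.0,.06)
print("\n".join(rows([tgt(t,max(.785,min(t,1.25))) for t in th],p,R)))
E
```

```text
1.45 0.08 -0.57 -0.003 -0.001 -0.030
1.02 -0.00 -0.76 0.000 0.000 0.000
1.06 -0.00 -0.70 0.000 0.000 0.000
1.10 0.00 -0.63 0.000 0.000 0.000
1.14 -0.00 -0.56 0.000 0.000 0.000
1.17 0.00 -0.49 0.000 0.000 0.000
1.20 -0.00 -0.42 0.000 0.000 0.000
1.22 -0.00 -0.35 0.000 0.000 0.000
1.24 0.00 -0.28 0.000 0.000 0.000
1.26 -0.00 -0.20 0.000 0.000 0.000
1.27 0.00 -0.13 0.000 0.000 0.000
1.27 -0.00 -0.06 0.000 -0.005 0.000
1.30 0.00 -0.04 -0.000 -0.060 -0.000
1.30 -0.00 -0.04 0.000 -0.060 0.000
1.30 0.00 -0.04 0.000 -0.060 -0.000
```

Emit:
{"api": "jog_arm", "payload": {"increments": "1 0 0 0 0 -0.03;0.7 0 -0.2 0 0 0;1 0 -0.7 0 0 0;1.1 0 -0.7 0 0 0;1.1 0 -0.6 0 0 0;1.2 0 -0.6 0 0 0;1.2 0 -0.5 0 0 0"}}

```text
time: 5.6
position: [0.582, 0.0011, 0.1276]
eef_rot: [-179.9, -44.4, 91.7]
ft_force: [0.3, -1.3, -5.1]
opening: -0.002
```

```bash
cat > chk.py <<'E'
from arc import *
p,R,s=cur(); print(s["time"],p,s["eef_rot"],s["ft_force"],s["q"])
delta=np.radians(-s["eef_rot"][1]); d=np.pi/2-delta
# implied theta
best=min(np.arange(0,1.7,.005),key=lambda t:abs((R.T@(tgt(t,d)[0]-p))[0]))
e=R.T@(tgt(best,d)[0]-p); print("implied lip theta",best,"shutter",best-.13,"axial err (z)",e)
import sys
n=float(sys.argv[1]) if len(sys.argv)>1 else 1.0
th=np.arange(best+.06,n,.06)
print("\n".join(rows([tgt(t,max(.785,min(t,1.25)),.012) for t in th],p,R)))
E
python3 chk.py 1.1
python3 - <<'E'
from plant import vision; import cv2
f=vision.snapshot("side")["frame"][0:220,180:360]
cv2.imwrite("pics/l1.png",cv2.resize(f,None,fx=2.7,fy=2.7,interpolation=cv2.INTER_CUBIC))
E
```

```text
5.6 [0.58200564 0.00113674 0.12762742] [-179.930436    -44.4007153    91.65511382] [ 0.34154342 -1.33555668 -5.1016831 ] [-20.65785515  33.36483801  97.45716562  42.13184007  74.62233066
 -43.41366508]
implied lip theta 0.45 shutter 0.32 axial err (z) [ 2.96329244e-05  1.24186885e-03 -3.83532637e-03]
1.20 0.13 -0.78 -0.003 0.011 0.002
1.23 -0.00 -0.33 0.000 0.000 0.000
1.25 -0.00 -0.25 0.000 0.000 0.000
1.26 0.00 -0.18 0.000 0.000 0.000
1.27 -0.00 -0.10 0.000 0.000 0.000
1.28 0.00 -0.05 0.000 -0.025 0.000
1.30 -0.00 -0.04 -0.000 -0.060 -0.000
1.30 0.00 -0.04 0.000 -0.060 -0.000
1.30 -0.00 -0.04 -0.000 -0.060 -0.000
1.30 0.00 -0.04 -0.000 -0.060 0.000
```

View pics/l1.png

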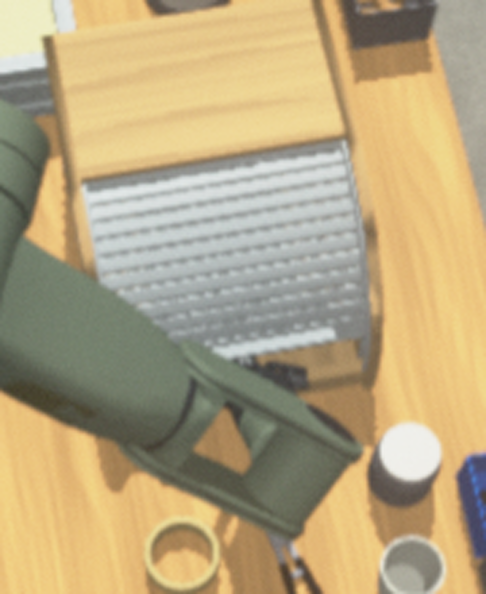

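The shutter is rising. The lip is now at crop y≈340, with a dark gap above the sill, and the wrist reads about 5 N. I continue along the arc.

Emit:
{"api": "jog_arm", "payload": {"increments": "1.2 0.1 -0.6 0 0.01 0;1.2 0 -0.4 0 0 0;1.3 0 -0.3 0 0 0;1.3 0 -0.2 0 0 0;1.3 0 -0.1 0 0 0;1.3 0 0 0 -0.02 0;1.3 0 0 0 -0.06 0;1.3 0 0 0 -0.06 0;1.3 0 0 0 -0.06 0"}}

```text
time: 6.55
position: [0.5796, 0.0792, 0.2288]
eef_rot: [-179.9, -33.5, 91.6]
ft_force: [-0.0, -1.9, -3.0]
opening: -0.002
```

```bash
python3 chk.py 1.65

```

```text
6.55 [0.5795789  0.07923861 0.22881048] [-179.8907162   -33.47436697   91.58128849] [-0.04904349 -1.90925986 -3.03312375] [ -9.56465481  22.64034136  93.50325087  34.17160919  74.32721631
 -23.75047301]
implied lip theta 1.05 shutter 0.92 axial err (z) [0.00046014 0.00164718 0.00426454]
1.38 0.17 0.40 -0.003 -0.123 0.001
1.30 -0.00 -0.04 0.000 -0.060 -0.000
1.30 0.00 -0.04 -0.000 -0.060 -0.000
1.28 -0.00 -0.00 0.000 -0.020 -0.000
1.27 0.00 0.07 0.000 0.000 0.000
1.26 0.00 0.15 0.000 0.000 0.000
1.25 -0.00 0.22 0.000 0.000 0.000
1.24 0.00 0.30 0.000 0.000 0.000
1.22 -0.00 0.37 0.000 0.000 0.000
```

Emit:
{"api": "jog_arm", "payload": {"increments": "1.4 0.2 0.4 0 -0.12 0;1.3 0 0 0 -0.06 0;1.3 0 0 0 -0.06 0;1.3 0 0 0 -0.02 0;1.3 0 0.1 0 0 0;1.3 0 0.2 0 0 0;1.2 0 0.2 0 0 0;1 0 0.3 0 0 0"}}

```text
time: 7.35
position: [0.5744, 0.1864, 0.2688]
eef_rot: [179.8, -18.2, 91.9]
ft_force: [-1.2, -34.8, 14.5]
opening: 0.002
```

```bash
python3 chk.py 1.65
python3 - <<'E'
from plant import vision; import cv2
f=vision.snapshot("side")["frame"][0:220,180:360]
cv2.imwrite("pics/l2.png",cv2.resize(f,None,fx=2.7,fy=2.7,interpolation=cv2.INTER_CUBIC))
E
```

```text
7.35 [0.57442074 0.18640635 0.26884978] [179.82343058 -18.2378236   91.91783151] [ -1.17882656 -34.83507639  14.46121557] [ 7.94921712 18.93923221 87.91902143 19.08655047 71.95047193  0.28598582]
implied lip theta 1.585 shutter 1.455 axial err (z) [-2.52402347e-06  3.97744426e-03  1.10903302e-02]
1.19 0.41 1.55 0.001 0.002 0.007
```

View pics/l2.png

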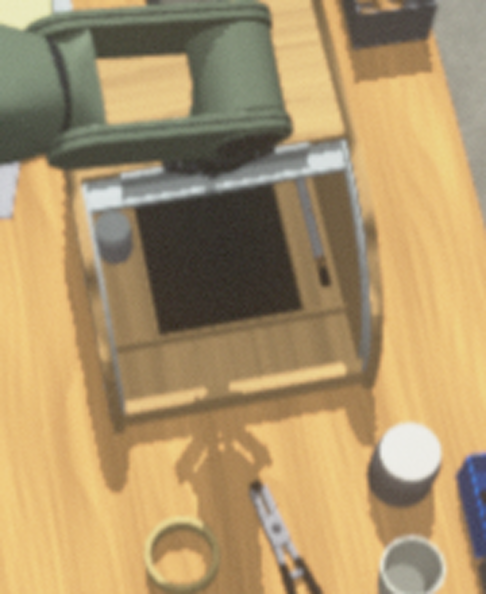

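The shutter is up against its stop: 35 N reaction and implied angle 1.455. The dark mat is visible at crop (215,255) and the tin at (115,238), in the left compartment. I back away, then measure the mat.

Emit:
{"api": "jog_arm", "payload": {"increments": "-1.5 0 0 0 0 0;-2.5 0 0 0 0 0;-2 0 -3 0 0 0;-3 0 -4 0 0 0;-4 0 -2 0 0 0;-4 0 0 0 0 0;-4 0 0 0 0 0;-4 0 0 0 0 0;-4 0 0 0 0 0"}}

```text
time: 8.3
position: [0.5839, -0.125, 0.262]
eef_rot: [179.9, -18.6, 92.0]
ft_force: [0.8, -1.0, -0.3]
opening: 0.002
```

```bash
python3 - <<'E'
from p import *
from h import *
import pickle
from plant import vision
np.set_printoptions(precision=4,suppress=True)
p,R,s=cur(); print(s["time"],p,s["eef_rot"],s["ft_force"])
S={n:vision.snapshot(n) for n in("side","top")}; pickle.dump(S,open("s1.pkl","wb"))
cv2.imwrite("pics/m_side.png",cv2.resize(S["side"]["frame"][0:300,170:350],None,fx=2,fy=2,interpolation=cv2.INTER_CUBIC))
s=S["side"]
v,u=np.mgrid[0:384,0:512]; uv=np.c_[u.ravel(),v.ravel()]; P=plane(s,uv,.015)
g=s["frame"].max(2)
m=((g<75)&((P[:,0]>.44)&(P[:,0]<.72)&(P[:,1]>.05)&(P[:,1]<.3)).reshape(384,512)).astype(np.uint8)
m=cv2.morphologyEx(m,cv2.MORPH_OPEN,np.ones((5,5)))
cs=[c for c in cv2.findContours(m,0,1)[0] if cv2.contourArea(c)>200]
for c in cs:
    print(cv2.contourArea(c),cv2.boundingRect(c))
    q=cv2.approxPolyDP(c,4,True).reshape(-1,2); Q=plane(s,q,.015)
    for a,b in zip(q,Q): print(a,b, "cab",(b-O)@hc,(b-O)@np.cross(Z,hc))
E
```

```text
8.3 [ 0.5839 -0.125   0.262 ] [179.9494 -18.5874  91.9954] [ 0.8442 -0.9996 -0.2694]
1646.5 (232, 71, 58, 43)
[232  77] [0.4979 0.2982 0.015 ] cab 0.09829432383130796 0.07756026321990792
[235  98] [0.4954 0.2132 0.015 ] cab 0.013381244592354983 0.0822659910724913
[289 113] [0.6729 0.1235 0.015 ] cab -0.08093711469915263 -0.09285978785340061
[279  72] [0.6682 0.2901 0.015 ] cab 0.08567972675968691 -0.09249608388474845
```

View pics/m_side.png

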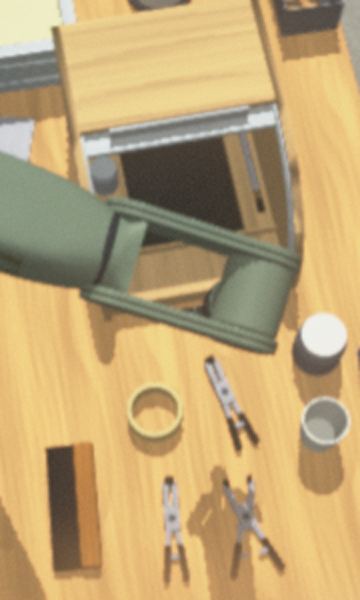

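Shutter stays up. The mat edges match the expected bay: mid y_c ≈ -6 mm, right edge about -93. Before picking I check the clearance around both shut clamps.

```bash
python3 - <<'E'
from p import *
from h import *
import pickle
np.set_printoptions(precision=4,suppress=True)
S=pickle.load(open("s0.pkl","rb"));s,t=S["side"],S["top"]
cs=lambda x,y:(225+x/4.5-.4,170+y/4.5-.4); ct=lambda x,y:(220+x/6-.4,155+y/6-.4)
print("tape L,R,T,B side@.036",plane(s,[cs(38,158),cs(162,155),cs(100,97),cs(100,220)],.036))
print("tape top",plane(t,[ct(153,297),ct(283,297),ct(218,230),ct(218,365)],.036))
for nm,piv,jaw,hd in (("far",(.5937,-.1714),(.5795,-.1112),(.6131,-.2689)),("near",(.472,-.363),(.477,-.3012),(.462,-.464))):
    jaw,hd=np.array(jaw),np.array(hd); v=jaw-hd; print(nm,"yaw",np.degrees(np.arctan2(v[1],v[0])),np.linalg.norm(v))
# SHUTTER lip now
S=pickle.load(open("s1.pkl","rb"));s=S["side"]
v,u=np.mgrid[0:130,200:330]; uv=np.c_[u.ravel(),v.ravel()]; P=deep(s,uv)
m=(P[:,2]>.252)&(P[:,0]>.45)&(P[:,0]<.72)&(P[:,1]>.1)&(P[:,1]<.24)
print("lip",m.sum(),P[m].mean(0),P[m][:,1].min(),P[m][:,2].max())
E
```

```text
tape L,R,T,B side@.036 [[ 0.428  -0.1796  0.036 ]
 [ 0.5167 -0.1924  0.036 ]
 [ 0.4796 -0.1416  0.036 ]
 [ 0.4646 -0.2326  0.036 ]]
tape top [[ 0.4708 -0.1436  0.036 ]
 [ 0.4722 -0.2331  0.036 ]
 [ 0.5179 -0.1877  0.036 ]
 [ 0.4247 -0.189   0.036 ]]
far yaw 102.02774740268484 0.16123972835501799
near yaw 84.735767873434 0.16348957153286567
lip 360 [0.5846 0.2158 0.2551] 0.19553035387271545 0.2644658049666031
```

```bash
cat >> p.py <<'E'
AL=.61
def grasp(piv,yaw,zt):
    h=np.array([np.cos(np.radians(yaw)),np.sin(np.radians(yaw)),0])
    return np.array([piv[0],piv[1],0])-.0068*h+zt*Z, R_(yaw,AL)
E
python3 - <<'E'
from p import *
p,R,s=cur()
go(*grasp((.5937,-.1714),102,.10),8)
E
```

```text
-1.24 0.13 1.69 0.010 0.036 -0.020
-1.30 0.13 1.64 0.010 0.036 -0.020
-1.36 0.11 1.59 0.010 0.036 -0.020
-1.42 0.10 1.54 0.010 0.036 -0.020
-1.47 0.09 1.49 0.010 0.036 -0.020
-1.53 0.07 1.44 0.010 0.036 -0.020
-1.58 0.05 1.38 0.010 0.036 -0.020
-1.63 0.03 1.32 0.010 0.036 -0.020
```

Emit:
{"api": "jog_arm", "payload": {"increments": "-1.2 0.1 1.7 0.01 0.036 -0.02;-1.3 0.1 1.6 0.01 0.036 -0.02;-1.4 0.1 1.6 0.01 0.036 -0.02;-1.4 0.1 1.5 0.01 0.036 -0.02;-1.5 0.1 1.5 0.01 0.036 -0.02;-1.5 0.1 1.4 0.01 0.036 -0.02;-1.6 0.1 1.4 0.01 0.036 -0.02;-1.6 0 1.3 0.01 0.036 -0.02", "gripper": 0.6}}

```text
time: 9.2
position: [0.5969, -0.1759, 0.0979]
eef_rot: [179.5, -36.2, 102.2]
ft_force: [0.2, -0.2, -0.9]
opening: 0.603
```

```bash
python3 - <<'E'
from p import *
p,R,s=cur(); print(p,s["eef_rot"],s["opening"],s["q"])
go(*grasp((.5937,-.1714),102,.045),4)
E
```

```text
[ 0.59692472 -0.17586473  0.09792808] [179.5411089  -36.16799594 102.16914144] 0.6032739166373661 [-29.90056751  40.71912087  82.18362819  26.50178832  83.59678726
 -51.22309872]
-0.82 -0.06 1.04 0.002 -0.005 0.001
-0.81 -0.06 1.05 0.002 -0.005 0.001
-0.81 -0.06 1.05 0.002 -0.005 0.001
-0.80 -0.06 1.05 0.002 -0.005 0.001
```

Emit:
{"api": "jog_arm", "payload": {"increments": "-0.8 -0.1 1 0 -0.005 0;-0.8 -0.1 1 0 -0.005 0;-0.8 -0.1 1.1 0 -0.005 0;-0.8 0 1.1 0 -0.005 0"}}

```text
time: 9.6
position: [0.5943, -0.1771, 0.0406]
eef_rot: [179.7, -35.1, 101.9]
ft_force: [0.1, -0.1, -0.9]
opening: 0.601
```

```bash
python3 - <<'E'
from p import *
from plant import vision; import cv2
p,R,s=cur(); print(p,s["eef_rot"],s["opening"])
go(*grasp((.5937,-.1714),102,.022),3)
for n,(a,b,c,d) in {"side":(140,260,230,360),"top":(130,230,200,330)}.items():
    cv2.imwrite(f"pics/g_{n}.png",cv2.resize(vision.snapshot(n)["frame"][a:b,c:d],None,fx=4.5,fy=4.5,interpolation=cv2.INTER_CUBIC))
E
```

```text
[ 0.5942956  -0.17712347  0.04058165] [179.66774866 -35.05830223 101.92132873] 0.6013729095061061
-0.39 0.02 0.49 0.002 -0.001 -0.000
-0.38 0.02 0.49 0.002 -0.001 -0.000
-0.38 0.02 0.49 0.002 -0.001 -0.000
```

View pics/g_side.png

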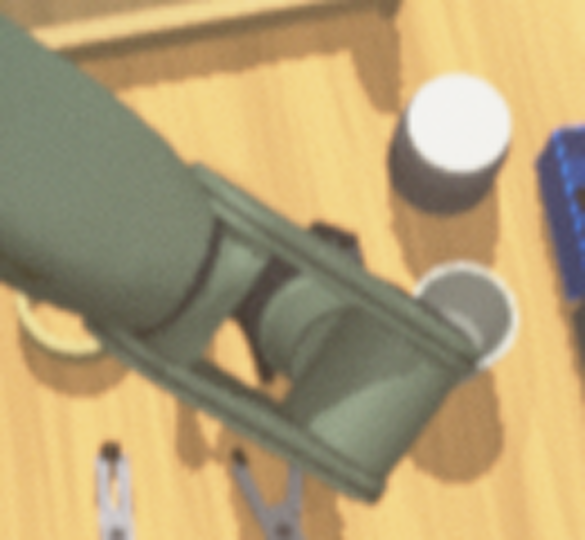

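View pics/g_top.png

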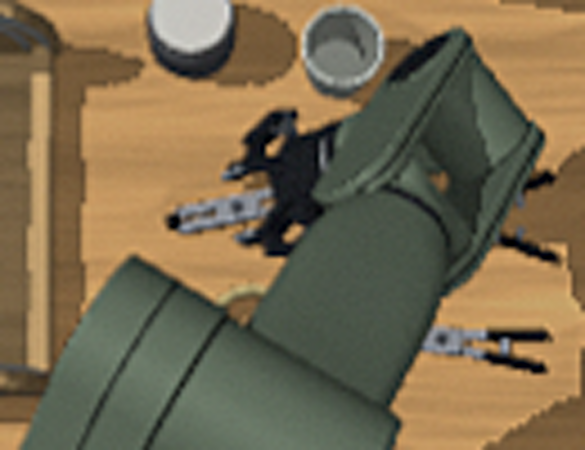

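The top view shows the fingertips at crop (235,170) and (248,238), straddling the clamp at its pivot (238,207), so it is centred. I check the wrist fork's height near the mug before lowering.

```bash
python3 - <<'E'
from plant import vision
from h import *
s=vision.snapshot("side"); v,u=np.mgrid[200:260,290:345]; P=deep(s,np.c_[u.ravel(),v.ravel()])
m=(P[:,2]>.1)&(P[:,0]<.9); print(P[m].min(0),P[m].max(0), np.sort(P[m][:,2])[:10])
t=vision.snapshot("top"); v,u=np.mgrid[130:200,270:325]; P=deep(t,np.c_[u.ravel(),v.ravel()])
m=(P[:,2]>.1)&(P[:,0]<.9)&(P[:,0]>.6); print(P[m].min(0),P[m].max(0), np.sort(P[m][:,2])[:10])
E
```

```text
[ 0.42565439 -0.61830616  0.18051388] [ 0.69371792 -0.23755405  1.56333593] [0.18051388 0.18176747 0.18256853 0.18414635 0.18578338 0.18680229
 0.18750369 0.18765655 0.18777944 0.18841653]
[ 0.6000465  -0.41445255  0.10141514] [ 0.6943531  -0.23718186  0.4051957 ] [0.10141514 0.16929685 0.17364609 0.17437422 0.17549915 0.17713413
 0.17816665 0.17949954 0.18018702 0.18121391]
```

Emit:
{"api": "jog_arm", "payload": {"increments": "-0.4 0 0.5 0 0 0;-0.4 0 0.5 0 0 0;-0.4 0 0.5 0 0 0;0 0 0 0 0 0"}}

```text
time: 10.2
position: [0.5962, -0.1789, 0.0229]
eef_rot: [179.4, -34.9, 102.1]
ft_force: [-0.2, 0.5, -0.0]
opening: 0.611
```

Emit:
{"api": "jog_arm", "payload": {"increments": "0 0 0 0 0 0;0 0 0 0 0 0;0 0 0 0 0 0;0 0 0 0 0 0;0 0 0 0 0 0;0 0 0 0 0 0", "gripper": 0}}

```text
time: 10.8
position: [0.5964, -0.1792, 0.0231]
eef_rot: [179.4, -34.9, 102.1]
ft_force: [0.2, -1.1, 0.4]
opening: 0.26
```

Emit:
{"api": "jog_arm", "payload": {"increments": "0.6 0 -0.8 0 0 0;0.9 0 -1.2 0 0 0;0.9 0 -1.2 0 0 0;0.9 0 -1.2 0 0 0;0.9 0 -1.2 0 0 0;0 0 0 0 0 0"}}

```text
time: 11.4
position: [0.5957, -0.1769, 0.1006]
eef_rot: [179.2, -34.8, 102.2]
ft_force: [0.4, 0.4, -1.1]
opening: 0.259
```

```bash
python3 - <<'E'
from p import *
from plant import vision; import cv2
p,R,s=cur(); print(p,s["eef_rot"],s["opening"],s["ft_force"])
for n,(a,b,c,d) in {"top":(130,230,200,330)}.items():
    cv2.imwrite(f"pics/h_{n}.png",cv2.resize(vision.snapshot(n)["frame"][a:b,c:d],None,fx=4.5,fy=4.5,interpolation=cv2.INTER_CUBIC))
E
```

```text
[ 0.59568911 -0.17693567  0.10061473] [179.23883337 -34.78072867 102.1840445 ] 0.2587797756098957 [ 0.39823521  0.41840327 -1.14242826]
```

View pics/h_top.png

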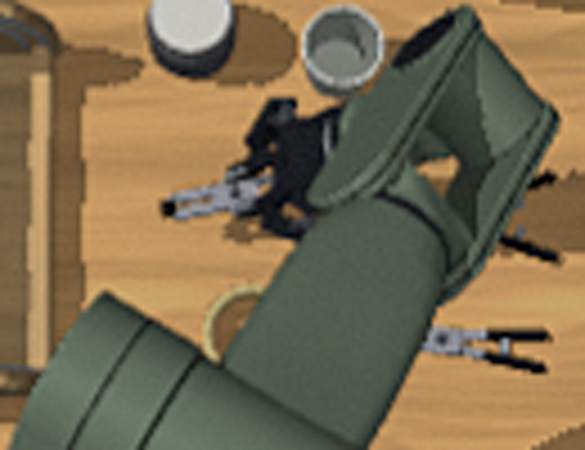

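```bash
python3 - <<'E'
from p import *
from h import *
import pickle
np.set_printoptions(precision=4,suppress=True)
S=pickle.load(open("s0.pkl","rb"));s,t=S["side"],S["top"]
print("jar lid c", plane(s,[(498/1.5,251/1.5)],.095),plane(t,[(364/1.5,203/1.5)],.095))
print("mug c", plane(s,[(498/1.5,317/1.5)],.09),plane(t,[(414/1.5,211/1.5)],.09))
print("pred jaw px",proj(t,[[.580,-.107,.0895]]))
p,R,st=cur()
for xc,yc,z,n in((-.30,-.01,.10,5),):
    go(cab(xc,yc,z),R_(91.5,AL),n)
E
```

```text
jar lid c [[ 0.7595 -0.1269  0.095 ]] [[ 0.7464 -0.1294  0.095 ]]
mug c [[ 0.729  -0.2682  0.09  ]] [[ 0.7277 -0.2658  0.09  ]]
pred jaw px [[236.3579 175.7806]]
1.28 0.33 0.88 -0.019 0.000 0.030
1.28 0.28 0.89 -0.019 0.000 0.030
1.29 0.22 0.89 -0.019 0.000 0.030
1.30 0.17 0.90 -0.019 0.000 0.030
1.30 0.11 0.90 -0.019 0.000 0.030
```

Clamp held (opening 0.26 ≈ 22 mm). The jaw tip projects to within 1 px of where a level clamp would put it. I carry it to the front opening.

Emit:
{"api": "jog_arm", "payload": {"increments": "1.3 0.3 0.9 -0.02 0 0.03;1.3 0.3 0.9 -0.02 0 0.03;1.3 0.2 0.9 -0.02 0 0.03;1.3 0.2 0.9 -0.02 0 0.03;1.3 0.1 0.9 -0.02 0 0.03"}}

```text
time: 11.95
position: [0.5952, -0.0965, 0.0971]
eef_rot: [179.8, -34.8, 91.0]
ft_force: [-0.0, -0.1, -1.5]
opening: 0.257
```

```bash
python3 - <<'E'
from p import *
p,R,st=cur();print(p,st["eef_rot"],st["opening"])
go(cab(-.16,-.04,.088),R_(91.5,AL),9)
E
```

```text
[ 0.59523542 -0.09651762  0.09711607] [179.81356351 -34.82640708  90.97002896] 0.256665821474788
1.21 0.32 0.97 0.001 0.000 -0.001
1.21 0.32 0.97 0.001 0.000 -0.001
1.21 0.33 0.97 0.001 0.000 -0.001
1.21 0.33 0.97 0.001 0.000 -0.001
1.21 0.33 0.97 0.001 0.000 -0.001
1.21 0.33 0.97 0.001 0.000 -0.001
1.21 0.33 0.97 0.001 0.000 -0.001
1.21 0.34 0.97 0.001 0.000 -0.001
1.21 0.34 0.97 0.001 0.000 -0.001
```

Emit:
{"api": "jog_arm", "payload": {"increments": "1.2 0.3 1 0 0 0;1.2 0.3 1 0 0 0;1.2 0.3 1 0 0 0;1.2 0.3 1 0 0 0;1.2 0.3 0.9 0 0 0;1.2 0.3 0.9 0 0 0;1.2 0.3 1 0 0 0;1.2 0.3 0.9 0 0 0;1.2 0.3 1 0 0 0"}}

```text
time: 12.85
position: [0.6214, 0.0536, 0.0851]
eef_rot: [180.0, -34.9, 91.0]
ft_force: [0.6, -0.1, -0.9]
opening: 0.263
```

```bash
cat > look.py <<'E'
import sys
from p import *
from plant import vision; import cv2
p,R,s=cur(); print(s["time"],p,s["eef_rot"],s["opening"],s["ft_force"],s["q"])
print("cab",(p-O)@hc,(p-O)@np.cross(Z,hc))
cv2.imwrite(f"pics/{sys.argv[1]}.png",np.vstack([cv2.resize(vision.snapshot(n)["frame"][a:b,c:d],(560,290),interpolation=cv2.INTER_CUBIC) for n,(a,b,c,d) in {"side":(0,150,160,400),"top":(100,230,70,310)}.items()]))
E
python3 look.py e1; python3 - <<'E'
from p import *
go(cab(-.05,-.055,.082),R_(91.5,AL),6)
E
```

```text
12.85 [0.62138466 0.0536098  0.0851494 ] [179.97698293 -34.8541639   90.99478051] 0.2633310145161161 [ 0.57496813 -0.08677223 -0.93216662] [-11.79039077  34.84340315  96.3501923   38.50899277  63.53913633
 -34.96471525]
cab -0.1494750254599599 -0.03948538722484872
1.32 0.26 0.98 0.001 0.000 -0.001
1.32 0.26 0.98 0.001 0.000 -0.001
1.32 0.26 0.98 0.001 0.000 -0.001
1.32 0.26 0.98 0.001 0.000 -0.001
1.32 0.26 0.98 0.001 0.000 -0.001
1.32 0.27 0.98 0.001 0.000 -0.001
```

View pics/e1.png

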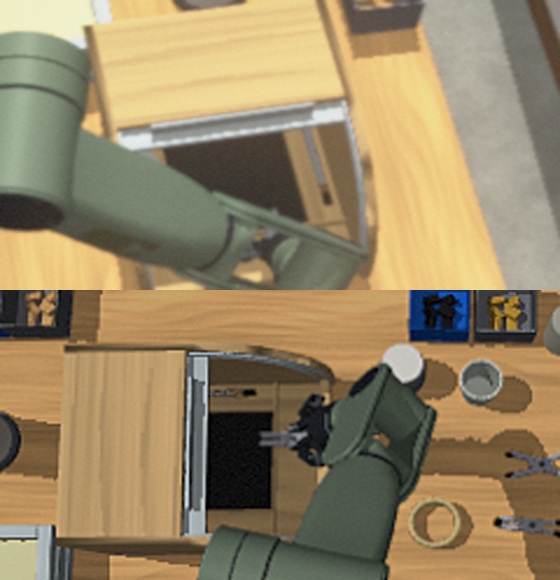

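```bash
cat > arm_ext.py <<'E'
from p import *
from plant import vision
from h import *
p,R,st=cur(); yh=np.cross(Z,hc)
Q=[]
for n in("side","top"):
    s=vision.snapshot(n); v,u=np.mgrid[0:384,0:512]; P=deep(s,np.c_[u.ravel(),v.ravel()])
    f=s["frame"].reshape(-1,3).astype(int)
    m=(s["z_map"].ravel()>0)&(P[:,2]<.6)&(P[:,2]>.11)&(np.linalg.norm(P-p,axis=1)<.4)&(f[:,1]>f[:,2]+4)&(f[:,1]>=f[:,0]-2)
    Q.append(P[m])
Q=np.vstack(Q); 
T=(p-O)@hc,(p-O)@yh
X=(Q-O)@hc;Y=(Q-O)@yh
print("TCP cab",T,p[2])
cz=lambda x:.045+np.sqrt(np.maximum(.205**2-x**2,0))
for lo in np.arange(-.35,.10,.03):
    k=(X>lo)&(X<lo+.03)
    if k.sum()>8: print("xc %.2f n%d  yc %.3f..%.3f zmin %.3f cheek %.3f"%(lo,k.sum(),*np.percentile(Y[k],[1,99]),np.percentile(Q[k,2],2),cz(min(abs(lo),abs(lo+.03)))), "zmin near left cheek(y .14-.18):",np.round(Q[k&(Y>.13)&(Y<.19),2].min(),3) if (k&(Y>.13)&(Y<.19)).any() else None)
E
python3 arm_ext.py
```

```text
TCP cab (np.float64(-0.14836880652180592), np.float64(-0.0389558272937354)) 0.085028797080454
xc -0.35 n387  yc -0.078..0.056 zmin 0.325 cheek 0.045 zmin near left cheek(y .14-.18): None
xc -0.32 n356  yc -0.096..0.005 zmin 0.303 cheek 0.045 zmin near left cheek(y .14-.18): None
xc -0.29 n209  yc -0.054..0.033 zmin 0.294 cheek 0.045 zmin near left cheek(y .14-.18): None
xc -0.26 n228  yc -0.059..0.062 zmin 0.254 cheek 0.045 zmin near left cheek(y .14-.18): None
xc -0.23 n27  yc -0.064..0.022 zmin 0.150 cheek 0.090 zmin near left cheek(y .14-.18): None
xc -0.20 n9  yc -0.062..-0.013 zmin 0.139 cheek 0.160 zmin near left cheek(y .14-.18): None
xc -0.05 n77  yc -0.150..0.131 zmin 0.227 cheek 0.249 zmin near left cheek(y .14-.18): 0.229
xc -0.02 n416  yc -0.148..0.148 zmin 0.228 cheek 0.250 zmin near left cheek(y .14-.18): 0.23
```

```bash
cat > arm_ext.py <<'E'
from p import *
from plant import vision
from h import *
p,R,st=cur(); yh=np.cross(Z,hc)
Q=[]
for n in("side","top"):
    s=vision.snapshot(n); v,u=np.mgrid[0:384,0:512]; P=deep(s,np.c_[u.ravel(),v.ravel()])
    m=(s["z_map"].ravel()>0)&(P[:,2]<.6)&(P[:,2]>.11)&(np.linalg.norm(P-p,axis=1)<.6)
    Q.append(P[m])
Q=np.vstack(Q); X=(Q-O)@hc;Y=(Q-O)@yh
cz=lambda x:.045+np.sqrt(np.maximum(.205**2-x**2,0))
keep=(Y>-.2)&(Y<.35)&~((abs(abs(Y)-.16)<.03)&(Q[:,2]<cz(X)+.012))&(X<-.05-.0)
Q,X,Y=Q[keep],X[keep],Y[keep]
print("TCP cab",(p-O)@hc,(p-O)@yh,p[2])
for lo in np.arange(-.41,-.05,.03):
    k=(X>lo)&(X<lo+.03)
    if k.sum()>8:
        l=k&(Y>.12)&(Y<.2); r=k&(Y<-.1)
        print("xc %.2f n%d yc %.3f..%.3f z %.3f | cheek %.3f"%(lo,k.sum(),*np.percentile(Y[k],[1,99]),np.percentile(Q[k,2],1),cz(lo+.03 if lo<0 else 0)),"| z over left cheek",round(Q[l,2].min(),3) if l.any() else None,"| right y<-.1 z",round(Q[r,2].min(),3) if r.any() else None)
E
python3 arm_ext.py
```

```text
TCP cab -0.1504274501326307 -0.0390600548659762 0.08499938154269507
xc -0.41 n100 yc -0.040..0.015 z 0.312 | cheek 0.045 | z over left cheek None | right y<-.1 z None
xc -0.38 n818 yc -0.058..0.103 z 0.321 | cheek 0.045 | z over left cheek None | right y<-.1 z None
xc -0.35 n2419 yc -0.080..0.200 z 0.330 | cheek 0.045 | z over left cheek 0.426 | right y<-.1 z None
xc -0.32 n2337 yc -0.090..0.232 z 0.314 | cheek 0.045 | z over left cheek 0.426 | right y<-.1 z 0.335
xc -0.29 n1465 yc -0.075..0.173 z 0.275 | cheek 0.045 | z over left cheek 0.543 | right y<-.1 z None
xc -0.26 n884 yc -0.058..0.167 z 0.214 | cheek 0.045 | z over left cheek 0.548 | right y<-.1 z None
xc -0.23 n259 yc -0.091..0.167 z 0.142 | cheek 0.090 | z over left cheek 0.557 | right y<-.1 z None
xc -0.20 n384 yc -0.160..0.334 z 0.113 | cheek 0.160 | z over left cheek 0.124 | right y<-.1 z 0.111
xc -0.17 n379 yc -0.080..0.350 z 0.112 | cheek 0.195 | z over left cheek None | right y<-.1 z 0.184
```

Clearances are fine: the fork reaches y_c ≈ -0.10 and the forearm is well above the left cheek. I go further in, with the slot at y_c ≈ -0.05.

Emit:
{"api": "jog_arm", "payload": {"increments": "1.3 0.2 1 0 0 0;1.3 0.2 1 0 0 0;1.3 0.2 1 0 0 0;1.3 0.2 1 0 0 0;1.3 0.2 1 0 0 0;1.3 0.1 1 0 0 0"}}

```text
time: 13.75
position: [0.632, 0.1554, 0.0803]
eef_rot: [180.0, -34.8, 90.7]
ft_force: [-0.6, -0.5, -1.5]
opening: 0.259
```

```bash
python3 look.py e2; python3 arm_ext.py; python3 - <<'E'
from p import *
go(cab(.017,-.05,.072),R_(91.5,AL),5)
E
```

```text
13.75 [0.6320227  0.15535019 0.08025302] [179.95740559 -34.84497456  90.70608158] 0.25891149602180585 [-0.56102199 -0.46359443 -1.45838661] [ -2.55624465  35.09350833  96.75704886  42.04716015  58.40601484
 -29.23418715]
cab -0.04804797132700062 -0.05278304064231706
TCP cab -0.04686905353335677 -0.05210020258773524 0.08021997076107495
xc -0.29 n788 yc -0.062..0.124 z 0.310 | cheek 0.045 | z over left cheek 0.489 | right y<-.1 z None
xc -0.26 n2864 yc -0.075..0.211 z 0.328 | cheek 0.045 | z over left cheek 0.419 | right y<-.1 z None
xc -0.23 n2060 yc -0.099..0.163 z 0.321 | cheek 0.090 | z over left cheek 0.551 | right y<-.1 z 0.349
xc -0.20 n1321 yc -0.098..0.163 z 0.288 | cheek 0.160 | z over left cheek 0.11 | right y<-.1 z 0.115
xc -0.17 n401 yc -0.073..0.164 z 0.219 | cheek 0.195 | z over left cheek 0.548 | right y<-.1 z 0.196
xc -0.14 n731 yc -0.072..0.350 z 0.183 | cheek 0.218 | z over left cheek None | right y<-.1 z 0.215
xc -0.11 n242 yc -0.112..0.010 z 0.131 | cheek 0.234 | z over left cheek None | right y<-.1 z 0.135
xc -0.08 n94 yc -0.109..0.001 z 0.111 | cheek 0.244 | z over left cheek None | right y<-.1 z 0.13
0.99 -0.07 0.89 0.002 0.000 -0.002
0.99 -0.06 0.89 0.002 0.000 -0.002
0.99 -0.06 0.89 0.002 0.000 -0.002
0.99 -0.06 0.89 0.002 0.000 -0.002
0.99 -0.05 0.89 0.002 0.000 -0.002
```

View pics/e2.png

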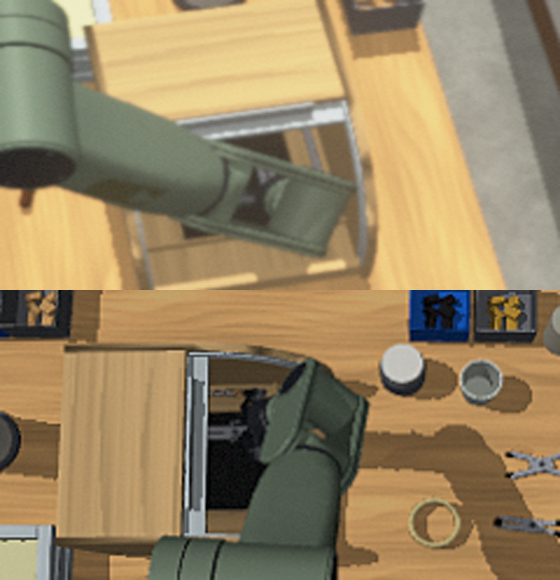

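Inside and clear of the lip, with no contact force. I go to the slot and then lower to just above the mat.

Emit:
{"api": "jog_arm", "payload": {"increments": "1 -0.1 0.9 0 0 0;1 0 0.9 0 0 0;1 -0.1 0.9 0 0 0;1 0 0.9 0 0 0;1 -0.1 0.9 0 0 0;-0.6 0 0.8 0 0 0;-0.6 0 0.8 0 0 0"}}

```text
time: 14.65
position: [0.6284, 0.2256, 0.051]
eef_rot: [179.8, -34.8, 90.8]
ft_force: [0.6, -0.6, -1.0]
opening: 0.264
```

```bash
python3 look.py e3; python3 - <<'E'
from p import *
go(cab(.017,-.05,.041),R_(91.5,AL),2)
E
```

```text
14.65 [0.62842854 0.22562534 0.05103733] [179.76836841 -34.81416172  90.79488662] 0.26425529263832315 [ 0.57183967 -0.57751214 -0.99576087] [  3.82408277  37.04351827  98.28308975  45.86789183  52.56326245
 -28.22237953]
cab 0.02229717714244378 -0.05102969791635945
-0.44 -0.00 0.22 0.004 0.001 -0.006
-0.44 -0.00 0.22 0.004 0.001 -0.006
```

View pics/e3.png

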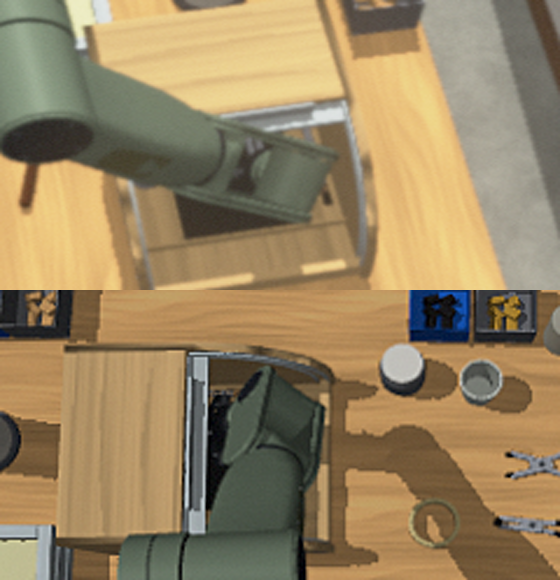

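Emit:
{"api": "jog_arm", "payload": {"increments": "-0.3 0 0.4 0 0 0;-0.3 0 0.4 0 0 0;-0.1 0 0.1 0 0 0"}}

```text
time: 15.05
position: [0.6282, 0.2235, 0.0381]
eef_rot: [-179.9, -34.9, 90.5]
ft_force: [-2.4, -1.1, 8.2]
opening: 0.26
```

Emit:
{"api": "jog_arm", "payload": {"increments": "-0.1 0 0.15 0 0 0;-0.1 0 0.15 0 0 0"}}

```text
time: 15.25
position: [0.6282, 0.2235, 0.0381]
eef_rot: [-180.0, -35.2, 90.5]
ft_force: [-3.5, -2.4, 7.4]
opening: 0.259
```

Contact is at exactly the expected height (mat 15 mm + offset). I release.

Emit:
{"api": "jog_arm", "payload": {"increments": "0 0 0 0 0 0;0 0 0 0 0 0;0 0 0 0 0 0;0 0 0 0 0 0", "gripper": 0.55}}

```text
time: 15.65
position: [0.6295, 0.2226, 0.0391]
eef_rot: [179.8, -35.2, 90.5]
ft_force: [-0.1, 0.3, -0.5]
opening: 0.551
```

Emit:
{"api": "jog_arm", "payload": {"increments": "0.4 0 -0.6 0 0 0;0.5 0 -0.9 0 0 0;0.5 0 -1 0 0 0;0 0 -1.5 0 0 0;-1 0 -1.5 0 0 0;-1.8 0 -1.5 0 0 0;-1.8 0 -1.5 0 0 0;-1.8 0 -1.5 0 0 0;-1.8 0 -1.5 0 0 0;-1.8 0 -1.5 0 0 0;-1.8 0 -1.5 0 0 0;-1.8 0 -1.5 0 0 0;-1.8 0 -1.5 0 0 0;-1.8 0 -1.5 0 0 0;-1.8 0 -1.5 0 0 0;-1.8 0 -1.5 0 0 0;-1.8 0 -1.5 0 0 0"}}

```text
time: 17.35
position: [0.6292, -0.1139, 0.1242]
eef_rot: [179.1, -34.7, 90.6]
ft_force: [0.2, 0.1, 0.3]
opening: 0.55
```

```bash
python3 look.py e4
```

```text
17.35 [ 0.62916161 -0.11387756  0.12421237] [179.11936816 -34.74765058  90.58693705] 0.5504536662830444 [0.19114386 0.08950099 0.26579865] [-25.47307998  36.29058593  86.25112736  32.32157365  75.96473502
 -39.02701662]
cab -0.317108571200374 -0.042875367565977804
```

View pics/e4.png

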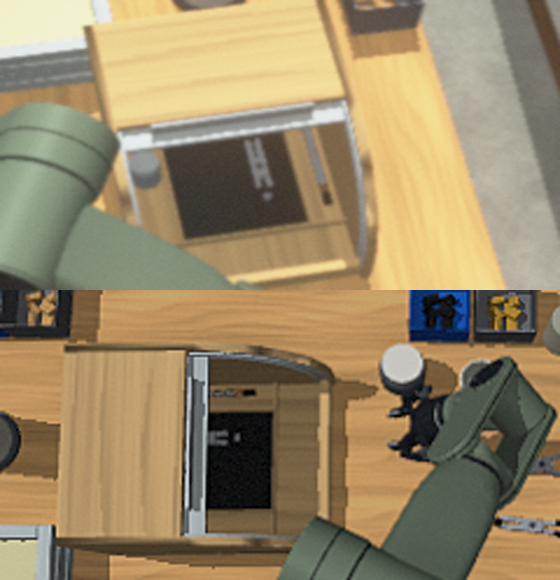

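Clamp 1 lies in the bay: side crop jaws (258,160), tongue (265,197), on the mat and clear of its edges. The shutter is still up. Next, the near clamp.

```bash
python3 - <<'E'
from p import *
go(*grasp((.472,-.363),84.7,.12),12)
E
```

```text
-1.75 -1.32 -1.19 -0.003 0.000 0.007
-1.76 -1.30 -1.20 -0.003 0.000 0.007
-1.77 -1.29 -1.20 -0.003 0.000 0.007
-1.78 -1.27 -1.21 -0.003 0.000 0.007
-1.78 -1.25 -1.21 -0.003 0.000 0.007
-1.79 -1.24 -1.22 -0.003 0.000 0.007
-1.80 -1.22 -1.22 -0.003 0.000 0.007
-1.81 -1.20 -1.23 -0.003 0.000 0.007
-1.82 -1.19 -1.23 -0.003 0.000 0.007
-1.82 -1.17 -1.23 -0.003 0.000 0.007
-1.83 -1.15 -1.24 -0.003 0.000 0.007
-1.84 -1.14 -1.24 -0.003 0.000 0.007
```

Emit:
{"api": "jog_arm", "payload": {"increments": "-1.6 -1.3 -1.5 0 0 0.007;-1.8 -1.3 -1.2 0 0 0.007;-1.8 -1.3 -1.2 0 0 0.007;-1.8 -1.3 -1.2 0 0 0.007;-1.8 -1.3 -1.2 0 0 0.007;-1.8 -1.2 -1.2 0 0 0.007;-1.8 -1.2 -1.2 -0.01 0 0.007;-1.8 -1.2 -1.2 -0.01 0 0.007;-1.8 -1.2 -1.2 -0.01 0 0.007;-1.8 -1.2 -1.2 -0.01 0 0.007;-1.8 -1.2 -1.2 0 0 0.007;-1.8 -1.2 -1.2 0 0 0.007"}}

```text
time: 18.65
position: [0.4591, -0.3775, 0.1283]
eef_rot: [-179.9, -34.7, 84.4]
ft_force: [1.3, 0.1, -0.8]
opening: 0.552
```

```bash
python3 - <<'E'
from p import *
p,R,s=cur(); print(p,s["eef_rot"],s["q"])
go(*grasp((.472,-.363),84.7,.042),6)
E
```

```text
[ 0.45911436 -0.37750375  0.12825619] [-179.90691011  -34.70841658   84.35562243] [-52.01468481  37.35436504  83.38100814  23.11231144  86.27773333
 -53.52754991]
-0.70 0.19 1.27 0.000 0.001 -0.001
-0.70 0.19 1.27 0.000 0.001 -0.001
-0.70 0.19 1.26 0.000 0.001 -0.001
-0.70 0.19 1.26 0.000 0.001 -0.001
-0.70 0.19 1.26 0.000 0.001 -0.001
-0.70 0.19 1.26 0.000 0.001 -0.001
```

Emit:
{"api": "jog_arm", "payload": {"increments": "-0.7 0.2 1.3 0 0 0;-0.7 0.2 1.3 0 0 0;-0.7 0.2 1.3 0 0 0;-0.7 0.2 1.2 0 0 0;-0.7 0.2 1.2 0 0 0;-0.7 0.2 1.2 0 0 0;0 0 0 0 0 0"}}

```text
time: 19.35
position: [0.4711, -0.369, 0.0357]
eef_rot: [-179.7, -34.8, 84.2]
ft_force: [-0.0, 1.4, 0.8]
opening: 0.552
```

```bash
python3 - <<'E'
from p import *
from plant import vision; import cv2
p,R,s=cur(); print(p,s["eef_rot"],s["opening"],s["ft_force"])
go(*grasp((.472,-.363),84.7,.023),3)
cv2.imwrite("pics/n.png",np.vstack([cv2.resize(vision.snapshot(n)["frame"][a:b,c:d],(480,300),interpolation=cv2.INTER_CUBIC) for n,(a,b,c,d) in {"side":(200,300,200,360),"top":(150,250,220,380)}.items()]))
E
```

```text
[ 0.47114207 -0.36899754  0.0356728 ] [-179.73932271  -34.81216296   84.20049107] 0.5517454758935311 [-0.03801475  1.44631215  0.82107018]
-0.26 0.01 0.33 0.000 0.001 -0.002
-0.26 0.01 0.33 0.000 0.001 -0.002
-0.26 0.01 0.33 0.000 0.001 -0.002
```

View pics/n.png

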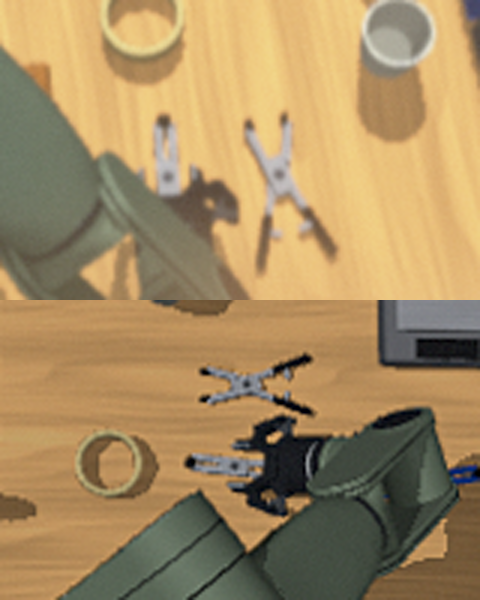

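The fingertips straddle the near clamp's pivot (side crop (168,178)). The open clamp's handle at (262,245) stays clear. I lower and grip.

Emit:
{"api": "jog_arm", "payload": {"increments": "-0.3 0 0.3 0 0 0;-0.3 0 0.3 0 0 0;-0.2 0 0.3 0 0 0;0 0 0 0 0 0"}}

```text
time: 19.85
position: [0.4722, -0.3728, 0.0266]
eef_rot: [179.9, -34.5, 84.4]
ft_force: [0.2, 0.1, 0.4]
opening: 0.55
```

Emit:
{"api": "jog_arm", "payload": {"increments": "0 0 0 0 0 0;0 0 0 0 0 0;0 0 0 0 0 0;0 0 0 0 0 0;0 0 0 0 0 0;0 0 0 0 0 0", "gripper": 0}}

```text
time: 20.45
position: [0.4721, -0.3734, 0.0271]
eef_rot: [179.8, -34.5, 84.4]
ft_force: [0.2, -0.8, -0.6]
opening: 0.25
```

Emit:
{"api": "jog_arm", "payload": {"increments": "0.6 0 -0.8 0 0 0;0.9 0 -1.2 0 0 0;0.9 0 -1.2 0 0 0;0.9 0 -1.2 0 0 0;0.9 0 -1.2 0 0 0;0.9 0 -1.2 0 0 0;0 0 0 0 0 0"}}

```text
time: 21.15
position: [0.4728, -0.3698, 0.1216]
eef_rot: [179.6, -34.3, 84.5]
ft_force: [0.4, -0.0, -2.0]
opening: 0.25
```

```bash
python3 - <<'E'
from p import *
from plant import vision; import cv2
p,R,s=cur(); print(p,s["eef_rot"],s["opening"],s["ft_force"])
cv2.imwrite("pics/n2.png",np.vstack([cv2.resize(vision.snapshot(n)["frame"][a:b,c:d],(480,300),interpolation=cv2.INTER_CUBIC) for n,(a,b,c,d) in {"side":(200,300,200,360),"top":(150,250,220,380)}.items()]))
go(cab(-.32,0,.13),R_(91.5,AL),14)
E
```

```text
[ 0.47279445 -0.36980175  0.12157302] [179.63524407 -34.31254359  84.51569884] 0.24980721528724142 [ 0.3509253  -0.02033966 -1.95823122]
1.58 0.64 0.99 0.005 0.001 -0.007
1.58 0.65 0.99 0.005 0.001 -0.007
1.57 0.67 0.99 0.005 0.001 -0.007
1.57 0.69 0.99 0.005 0.001 -0.007
1.56 0.70 0.98 0.005 0.001 -0.007
1.56 0.72 0.98 0.005 0.001 -0.007
1.55 0.73 0.98 0.005 0.001 -0.007
1.54 0.75 0.98 0.005 0.001 -0.007
1.54 0.77 0.97 0.005 0.001 -0.007
1.53 0.78 0.97 0.005 0.001 -0.007
1.52 0.80 0.97 0.005 0.001 -0.007
1.52 0.82 0.96 0.005 0.001 -0.007
1.51 0.83 0.96 0.005 0.001 -0.007
1.50 0.85 0.96 0.005 0.001 -0.007
```

View pics/n2.png

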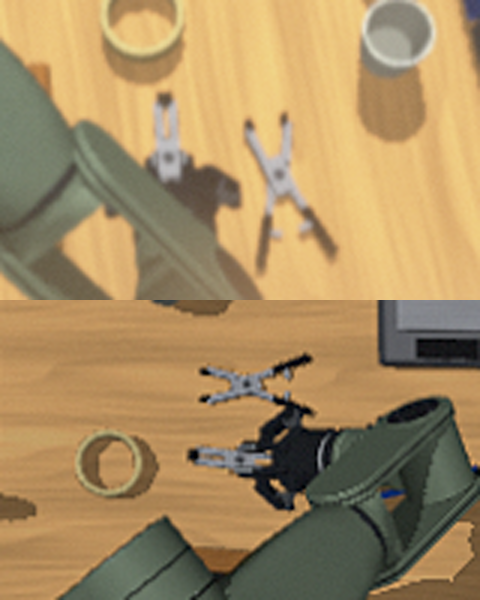

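Second clamp held (opening 0.25). I carry it over, well above the tape roll.

Emit:
{"api": "jog_arm", "payload": {"increments": "1.6 0.6 -0.1 0 0 -0.007;1.6 0.6 1 0.01 0 -0.007;1.6 0.7 1 0.01 0 -0.007;1.6 0.7 1 0 0 -0.007;1.6 0.7 1 0 0 -0.007;1.6 0.7 1 0.01 0 -0.007;1.6 0.7 1 0 0 -0.007;1.5 0.7 1 0.01 0 -0.007;1.5 0.8 1 0 0 -0.007;1.5 0.8 1 0.01 0 -0.007;1.5 0.8 1 0 0 -0.007;1.5 0.8 1 0.01 0 -0.007;1.5 0.8 1 0 0 -0.007;1.5 0.8 1 0.01 0 -0.007"}}

```text
time: 22.65
position: [0.5869, -0.0898, 0.1328]
eef_rot: [-179.1, -35.2, 91.7]
ft_force: [-0.1, -0.1, -1.8]
opening: 0.252
```

```bash
python3 - <<'E'
from p import *
p,R,s=cur(); print(p,s["eef_rot"],s["opening"])
go(cab(-.16,.018,.09),R_(91.5,AL),9)
E
```

```text
[ 0.58685765 -0.08981257  0.13277988] [-179.11170085  -35.24058701   91.68100517] 0.25235042975614785
0.92 -0.19 1.24 -0.002 -0.001 0.000
0.92 -0.19 1.24 -0.002 -0.001 0.000
0.92 -0.20 1.24 -0.002 -0.001 0.000
0.93 -0.20 1.23 -0.002 -0.001 0.000
0.93 -0.20 1.23 -0.002 -0.001 0.000
0.93 -0.20 1.23 -0.002 -0.001 0.000
0.93 -0.21 1.23 -0.002 -0.001 0.000
0.93 -0.21 1.23 -0.002 -0.001 0.000
0.93 -0.21 1.23 -0.002 -0.001 0.000
```

Emit:
{"api": "jog_arm", "payload": {"increments": "0.9 -0.2 1.2 0 0 0;0.9 -0.2 1.2 0 0 0;0.9 -0.2 1.2 -0.01 0 0;0.9 -0.2 1.2 0 0 0;0.9 -0.2 1.2 0 0 0;0.9 -0.2 1.2 -0.01 0 0;0.9 -0.2 1.2 0 0 0;0.9 -0.2 1.2 0 0 0;1 -0.2 1.2 0 0 0"}}

```text
time: 23.55
position: [0.5588, 0.0528, 0.0876]
eef_rot: [-179.9, -35.3, 91.7]
ft_force: [0.0, 0.5, -1.6]
opening: 0.248
```

```bash
python3 look.py f1; python3 arm_ext.py; python3 - <<'E'
from p import *
go(cab(-.05,.022,.086),R_(91.5,AL),6)
E
```

```text
23.55 [0.55882702 0.05281812 0.08763905] [-179.91366376  -35.3222666    91.67458596] 0.2476019012823029 [ 0.01277191  0.50973691 -1.64082698] [-13.27132824  30.79291077 104.7297079   39.42101534  61.53113899
 -39.56887208]
cab -0.14862887286800883 0.023071537607909712
TCP cab -0.14750428681925945 0.024126468581179332 0.08746206839691083
xc -0.41 n72 yc 0.022..0.065 z 0.307 | cheek 0.045 | z over left cheek None | right y<-.1 z None
xc -0.38 n803 yc 0.003..0.153 z 0.323 | cheek 0.045 | z over left cheek 0.411 | right y<-.1 z None
xc -0.35 n2370 yc -0.026..0.235 z 0.336 | cheek 0.045 | z over left cheek 0.387 | right y<-.1 z None
xc -0.32 n2193 yc -0.034..0.270 z 0.326 | cheek 0.045 | z over left cheek 0.374 | right y<-.1 z None
xc -0.29 n1290 yc -0.021..0.198 z 0.280 | cheek 0.045 | z over left cheek 0.503 | right y<-.1 z None
xc -0.26 n746 yc -0.002..0.192 z 0.224 | cheek 0.045 | z over left cheek 0.468 | right y<-.1 z None
xc -0.23 n215 yc -0.020..0.190 z 0.146 | cheek 0.090 | z over left cheek 0.565 | right y<-.1 z None
xc -0.20 n303 yc -0.163..0.349 z 0.113 | cheek 0.160 | z over left cheek None | right y<-.1 z 0.112
xc -0.17 n107 yc -0.031..0.349 z 0.112 | cheek 0.195 | z over left cheek None | right y<-.1 z 0.176
1.33 0.02 0.98 -0.001 -0.001 0.001
1.33 0.02 0.98 -0.001 -0.001 0.001
1.33 0.02 0.98 -0.001 -0.001 0.001
1.34 0.02 0.98 -0.001 -0.001 0.001
1.34 0.01 0.98 -0.001 -0.001 0.001
1.34 0.01 0.98 -0.001 -0.001 0.001
```

View pics/f1.png

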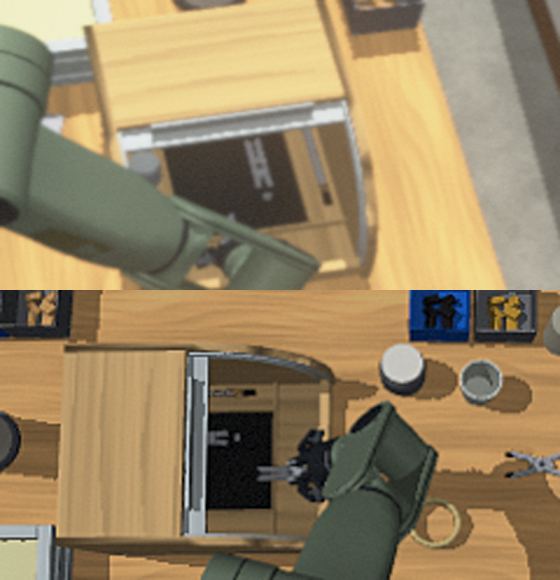

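Emit:
{"api": "jog_arm", "payload": {"increments": "1.3 0.1 1 0 0 0;1.3 0.1 1 0 0 0;1.3 0 1 0 0 0;1.3 0 1 0 0 0;1.3 0 1 0 0 0;1.3 0 1 0 0 0"}}

```text
time: 24.35
position: [0.5605, 0.1555, 0.0846]
eef_rot: [179.8, -35.3, 91.6]
ft_force: [-0.6, -0.2, -1.8]
opening: 0.254
```

```bash
python3 look.py f2; python3 arm_ext.py; python3 - <<'E'
from p import *
go(cab(.018,.02,.078),R_(91.5,AL),5)
E
```

```text
24.35 [0.56049935 0.1554836  0.08462326] [179.81309956 -35.27542872  91.63109484] 0.25369799577015234 [-0.59689997 -0.16030563 -1.82039042] [ -3.0414602   30.18811249 106.61408076  44.26813337  55.58657036
 -34.43670574]
cab -0.04604234824972455 0.01871231257523893
TCP cab -0.04507107028329913 0.019428735055577018 0.08462715978807203
xc -0.29 n743 yc 0.009..0.160 z 0.313 | cheek 0.045 | z over left cheek 0.416 | right y<-.1 z None
xc -0.26 n2735 yc -0.010..0.259 z 0.335 | cheek 0.045 | z over left cheek 0.433 | right y<-.1 z None
xc -0.23 n1944 yc -0.034..0.193 z 0.329 | cheek 0.090 | z over left cheek 0.502 | right y<-.1 z None
xc -0.20 n1101 yc -0.035..0.191 z 0.299 | cheek 0.160 | z over left cheek 0.129 | right y<-.1 z 0.114
xc -0.17 n363 yc -0.015..0.194 z 0.210 | cheek 0.195 | z over left cheek 0.179 | right y<-.1 z 0.183
xc -0.14 n137 yc -0.015..0.349 z 0.188 | cheek 0.218 | z over left cheek None | right y<-.1 z 0.21
xc -0.11 n248 yc -0.041..0.084 z 0.131 | cheek 0.234 | z over left cheek None | right y<-.1 z None
xc -0.08 n121 yc -0.033..0.073 z 0.112 | cheek 0.244 | z over left cheek None | right y<-.1 z None
0.99 -0.02 0.86 0.000 -0.001 0.001
0.99 -0.02 0.86 0.000 -0.001 0.001
0.99 -0.02 0.86 0.000 -0.001 0.001
0.99 -0.02 0.85 0.000 -0.001 0.001
0.99 -0.02 0.85 0.000 -0.001 0.001
```

View pics/f2.png

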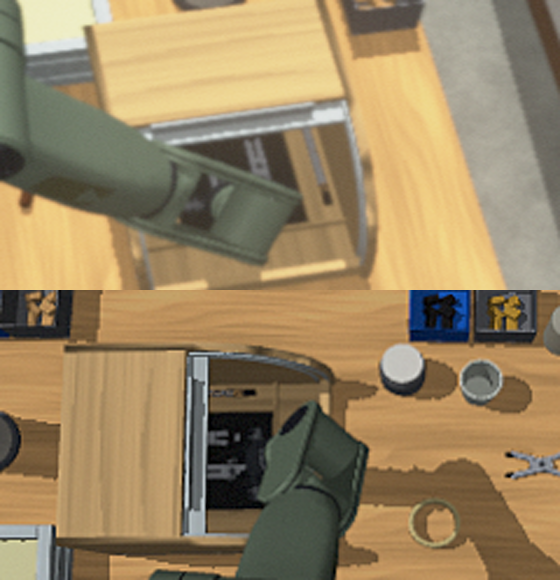

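Emit:
{"api": "jog_arm", "payload": {"increments": "1 0 0.8 0 0 0;1 0 0.8 0 0 0;1 0 0.9 0 0 0;1 0 0.9 0 0 0;1 0 0.9 0 0 0;-0.5 0 0.8 0 0 0;-0.6 0 0.8 0 0 0"}}

```text
time: 25.25
position: [0.5597, 0.226, 0.0584]
eef_rot: [179.6, -35.3, 91.8]
ft_force: [0.2, -0.4, -1.6]
opening: 0.252
```

```bash
python3 look.py f3; python3 - <<'E'
from p import *
go(cab(.018,.02,.044),R_(91.5,AL),3)
E
```

```text
25.25 [0.55970626 0.22599097 0.05835255] [179.57104709 -35.25061803  91.7650487 ] 0.2522020770730851 [ 0.23962741 -0.41643605 -1.59128425] [  4.12430317  32.34887463 107.7016838   49.03379254  49.75309475
 -33.46323677]
cab 0.024461626010858578 0.017659458649928777
-0.41 -0.05 0.25 0.001 -0.002 0.000
-0.41 -0.05 0.25 0.001 -0.002 0.000
-0.41 -0.05 0.25 0.001 -0.002 0.000
```

View pics/f3.png

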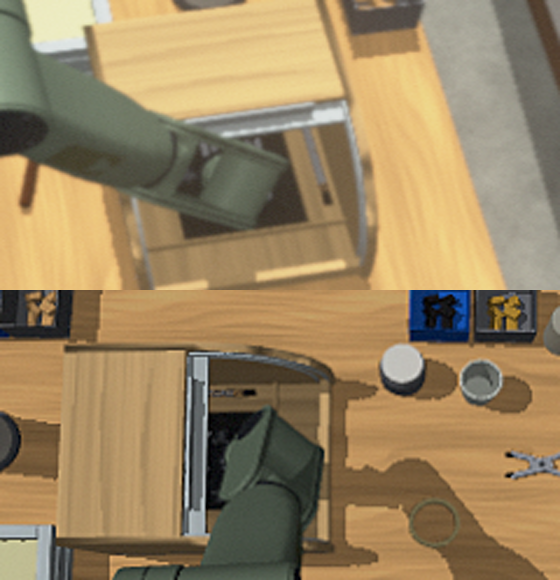

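Emit:
{"api": "jog_arm", "payload": {"increments": "-0.4 0 0.4 0 0 0;-0.4 0 0.4 0 0 0;-0.3 0 0.3 0 0 0;-0.2 0 0.2 0 0 0"}}

```text
time: 25.75
position: [0.5597, 0.2217, 0.0418]
eef_rot: [179.8, -35.7, 91.5]
ft_force: [-6.4, -9.1, 26.0]
opening: 0.252
```

Emit:
{"api": "jog_arm", "payload": {"increments": "-0.1 0 0.15 0 0 0;-0.1 0 0.15 0 0 0"}}

```text
time: 25.95
position: [0.5597, 0.2216, 0.042]
eef_rot: [179.8, -36.0, 91.5]
ft_force: [-2.8, -3.8, 9.0]
opening: 0.251
```

Emit:
{"api": "jog_arm", "payload": {"increments": "0 0 0 0 0 0;0 0 0 0 0 0;0 0 0 0 0 0;0 0 0 0 0 0", "gripper": 0.5}}

```text
time: 26.35
position: [0.5608, 0.2206, 0.0425]
eef_rot: [179.6, -36.1, 91.5]
ft_force: [0.2, 0.3, -1.2]
opening: 0.501
```

Emit:
{"api": "jog_arm", "payload": {"increments": "0.4 0 -0.6 0 0 0;0.5 0 -0.9 0 0 0;0.5 0 -1 0 0 0;0 0 -1.5 0 0 0;-1 0 -1.5 0 0 0;-1.8 0 -1.5 0 0 0;-1.8 0 -1.5 0 0 0;-1.8 0 -1.5 0 0 0;-1.8 0 -1.5 0 0 0;-1.8 0 -1.5 0 0 0;-1.8 0 -1.5 0 0 0;-1.8 0 -1.5 0 0 0;-1.8 0 -1.5 0 0 0;-1.8 0 -1.5 0 0 0;-1.8 0 -1.5 0 0 0;-1.8 0 -1.5 0 0 0;-1.8 0 -1.5 0 0 0;-1.8 0 -3 0 0 0;0 0 -3 0 0 0"}}

```text
time: 28.25
position: [0.5619, -0.1712, 0.1594]
eef_rot: [179.4, -35.6, 91.1]
ft_force: [0.1, 0.0, -0.3]
opening: 0.497
```

```bash
python3 look.py f4; python3 - <<'E'
from plant import vision
from p import *
from h import *
yh=np.cross(Z,hc)
s=vision.snapshot("side"); f=s["frame"]
cv2.imwrite("pics/bay.png",cv2.resize(f[45:125,205:325],None,fx=6.5,fy=6.5,interpolation=cv2.INTER_CUBIC))
v,u=np.mgrid[55:115,225:300]; P=deep(s,np.c_[u.ravel(),v.ravel()])
b=f[55:115,225:300].max(2).ravel(); X=(P-O)@hc; Y=(P-O)@yh
for nm,lo,hi in(("right",-.08,-.02),("left",-.01,.05)):
    m=(Y>lo)&(Y<hi)&(X>-.1)&(X<.12)&(b>100)&(P[:,2]<.1)
    print(nm,m.sum(),"x",X[m].min(),X[m].max(),"y",Y[m].mean(),"z",np.percentile(P[m,2],[5,50,95]))
    q=m&(X<X[m].mean()); r=m&(X>=X[m].mean()); print("z front/back",P[q,2].mean(),P[r,2].mean())
m=(Y>-.07)&(Y<.06)&(X>-.08)&(X<.0)&(b<70); print("mat z",np.median(P[m,2]))
E
```

```text
28.25 [ 0.56187676 -0.17116967  0.15944569] [179.41485202 -35.5731301   91.07986064] 0.4969834599474848 [ 0.07876586  0.00673419 -0.26452765] [-32.6465459   32.24198367  88.753361    29.67131014  81.41609864
 -43.98580203]
cab -0.3726197352170459 0.02588615825086911
right 167 x -0.03543343941645874 0.10503724076098439 y -0.04955638735167226 z [0.01875853 0.02941965 0.03654811]
z front/back 0.029978067252381037 0.027461681972909734
left 169 x -0.031615844770381304 0.10725144348975722 y 0.019017307215617837 z [0.01706212 0.02990363 0.03616427]
z front/back 0.029522812327293552 0.02835883467495541
mat z 0.01654371287488776
```

View pics/f4.png

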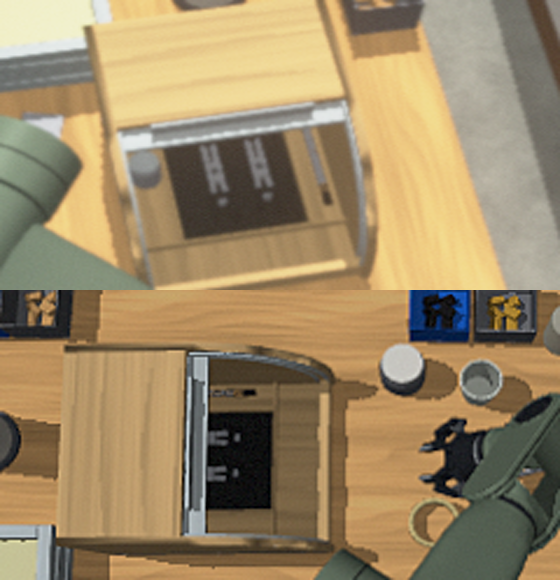

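View pics/bay.png

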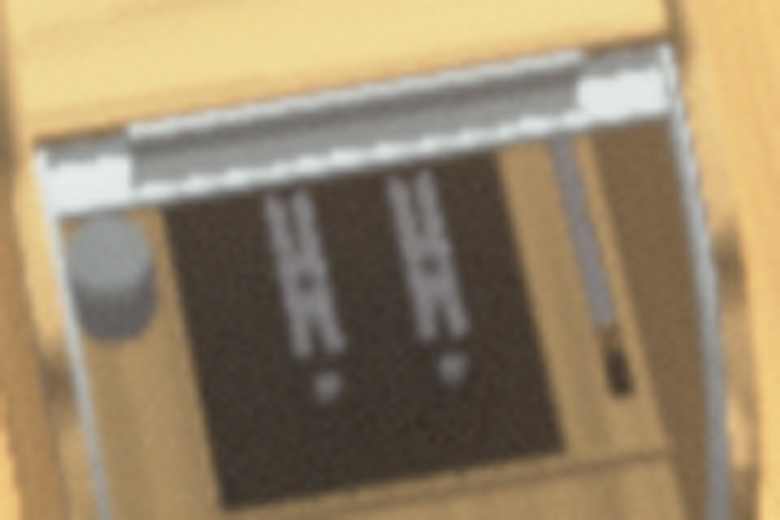

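Both clamps lie shut and flat on the mat, side by side, with pivots at crop (310,278) and (432,262). The shutter lip is at the top. Last numeric check against the start picture before handing in.

Emit:
{"api": "jog_arm", "payload": {"increments": "0 0 -3 0 0 0;0 0 -3 0 0 0;0 0 0 0 0 0;0 0 0 0 0 0"}}

```text
time: 28.8
position: [0.5593, -0.2036, 0.208]
eef_rot: [179.6, -35.7, 91.0]
ft_force: [-0.4, -0.1, -0.8]
opening: 0.498
```

```bash
python3 - <<'E'
from plant import vision,arm
from p import *
from h import *
import pickle
np.set_printoptions(precision=4,suppress=True)
yh=np.cross(Z,hc); s=vision.snapshot("side"); t=vision.snapshot("top")
P=plane(s,[(205+310/6.5-.4,45+278/6.5-.4),(205+432/6.5-.4,45+262/6.5-.4)],.031)
print("pivots in bay",[( (q-O)@hc-.015,(q-O)@yh+.005) for q in P])
S0=pickle.load(open("s0.pkl","rb"))
for n,now in(("side",s),("top",t)):
    print("lip/top z>.25 ",end="")
    v,u=np.mgrid[0:384,0:512]; D=deep(now,np.c_[u.ravel(),v.ravel()]); X=(D-O)@hc; m=(D[:,2]>.252)&(D[:,2]<.28)&(X>-.08)&(X<.03)&(abs((D-O)@yh)<.1); print(m.sum(),X[m].mean(),np.percentile(D[m,2],95) if m.any() else None)
# template match of bystanders start vs now
for nm,cam,(x,y,w,h) in (("open","side",(275,232,42,60)),("tape","side",(228,186,36,40)),("jar","side",(312,152,36,38)),("mug","side",(316,194,34,34)),("squeegee","side",(188,216,36,72)),("knife","side",(162,54,28,56)),("open","top",(283,163,46,30)),("mug","top",(264,128,26,26)),("jar","top",(230,120,26,30)),("squeegee","top",(258,226,60,30)),("knife","top",(110,228,56,30))):
    a=S0[cam]["frame"][y:y+h,x:x+w]; now=(s if cam=="side" else t)["frame"][y-12:y+h+12,x-12:x+w+12]
    r=cv2.matchTemplate(now,a,cv2.TM_CCOEFF_NORMED); _,mx,_,l=cv2.minMaxLoc(r); print(nm,cam,"shift px",l[0]-12,l[1]-12,"score %.2f"%mx)
st=arm.get_state(); print(st["time"],st["ft_force"])
cv2.imwrite("pics/fin.png",np.vstack([cv2.resize(s["frame"],(400,300)),cv2.resize(t["frame"],(400,300))]))
E
```

```text
pivots in bay [(np.float64(0.019249264622848435), np.float64(0.020680558067577973)), (np.float64(0.01603252589875811), np.float64(-0.04637153657111763))]
lip/top z>.25 254 0.008066195134616124 0.2610763633027267
lip/top z>.25 150 0.00587743857293691 0.26056886177485894
open side shift px 0 0 score 0.44
tape side shift px 1 0 score 0.28
jar side shift px 0 0 score 1.00
mug side shift px 0 0 score 0.83
squeegee side shift px 0 0 score 0.97
knife side shift px 10 -2 score 0.52
open top shift px 0 0 score 0.18
mug top shift px 0 0 score 1.00
jar top shift px 0 0 score 1.00
squeegee top shift px 0 0 score 0.58
knife top shift px 0 0 score 1.00
28.9 [-0.2703  0.9343  0.6709]
```

View pics/fin.png

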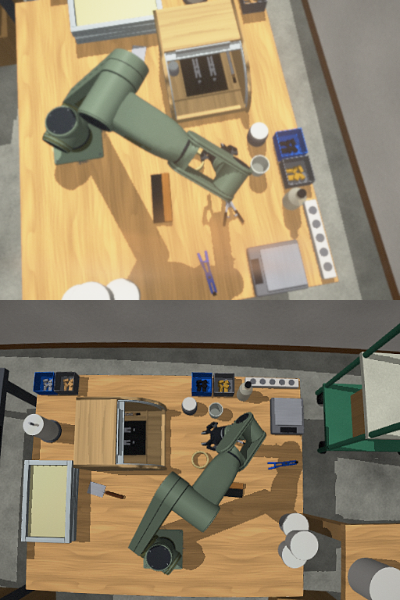

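Everything visible is at zero shift. The low scores are objects the arm is covering; the open clamp and tape were seen in place in earlier views. I hand in.

```bash
python3 -c "
from plant import arm
print(arm.job_done())"
```

```text
the job is handed in; nothing more can be done
None
```

The shutter is rolled fully up and both shut clamps are in the clamp bay. I handed the job in at about 29 s of the 72 s; no verdict is reported.

- **Shutter:** I pushed it up by the lip with closed fingers until it met the stop (about 35 N, implied angle 1.455 rad). It stayed up after I backed away. The last views still show the lip on top, about 0.26 m above the table and within 10 mm of the axis.
- **Clamps:** I picked up each shut clamp with the tool slanted 35° and lowered it until it touched the mat at the expected height, then released it. The last pivot measurements, relative to the middle of the bay, are (+19, +21) mm and (+16, -46) mm. Both look shut and flat in the enlarged view.
- **Left alone:** The jar and mug show zero shift in both cameras. The squeegee shows zero shift in the side view and the ink knife in the top view. The tin still stands in its compartment by eye; I did not measure it.
- **Not confirmed:** In the last pictures the arm covered the open clamp and the tape, and part of the squeegee and knife in one view each, so those match scores were poor. I did not get a clean final measurement of the open clamp or the tape. The last clear view of them, after I lifted the second clamp, showed both in place. I felt no contact with either.

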